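Slide the card case into the free bay of the filing rack

TASK

Slide the green card case along the table into the free bay of the low three-bay rack (the bay marked by the green strip) and push it home, so that it drops down flat behind the bay's front lip. Push it gently, never forcing it if it jams, keep it down on the table without lifting or tipping it over, and leave the blue and orange cases and everything else on the table where they are. Leave the case free at the end.

Things in the scene. Friction and masses are not known exactly. Their poses are not given: they have to be found in the camera images.
- case: green plastic card case, white label on top, closed, 110 mm long (its x), 100 mm wide (its y), 50 mm high, flat smooth sides, 0.3 to 0.6 kg, too wide to grasp. Starts flat on the table in front of the rack, turned by up to 0.45 rad from the robot's x axis. Origin: centre of its underside; z up.
- bay_seat (a point): where the case's underside centre belongs in the free bay: on the bay floor, 2 mm above the table, mid-way across the bay, 77 mm behind the rack's front face. x points into the rack (away from the robot), y along the rack, z up. A green strip 90 mm wide lies on the rack's top above this bay. A seated case has 5 mm play along x and 7 mm along y, either way.
- rack: low grey rack, fixed, 382 mm wide (y), 145 mm deep (x), 80 mm high, with a clear top board 8 mm thick (underside 72 mm above the table) starting at the front face. Origin: middle of the front face at table level; x points into the rack. Three bays, centres at y = -124, 0, +124 mm, each 114 mm wide between 10 mm walls with rounded front ends, open towards the robot.
- bay_lip (a point): middle of the top of the slick black lip across the free bay's mouth, 6 mm above the table, 15 mm behind the front face; axes as bay_seat. A ramp rises to it from the table 14 mm before the face; it is flat from 13 to 17 mm behind the face, then steps 4 mm down to the bay floor, which ends at the back wall 137 mm behind the face. Sliding the case over it takes a few newtons.
- bay_top (a point): front edge of the clear top board above the middle of the free bay's mouth, 80 mm above the table; axes as bay_seat. The case's near end must go 17 mm or more behind this edge to drop behind the lip: fingers pointing straight down meet the board first; fingers tilted 30 to 45 degrees, tips forward and low, reach in under it.
- case_b: blue card case of the same size, already seated in another bay; leave alone. Origin: centre of its underside.
- case_c: orange card case of the same size, already seated in another bay; leave alone. Origin: centre of its underside.
- mug: white mug, 80 mm across, 95 mm high, bystander. Origin: centre of its underside.
- stapler: red and black stapler, 150 x 36 x 38 mm, bystander. Origin: centre of its underside.
- stamp: hand stamp with a wooden knob, 62 x 32 mm, 90 mm high, bystander. Origin: centre of its underside.
- inkpad: ink pad, 110 x 70 x 16 mm, bystander. Origin: centre of its underside.
- tape: tape dispenser, 150 x 60 mm, 84 mm high, bystander. Origin: centre of its underside.
Not all that is in view belongs to the job. What is shaped like the case but black is not meant.

How it is judged:
By the outcome, as a careful person would: the job done as asked, in the order asked, and still so for the second after the job is handed in, with the robot touching nothing.
It also fails if it takes over 64 s, if anything falls off the work surface, if the arm or the gripper's body presses on something with over 40 N, if the wrist force passes 120 N, or if a joint passes its speed limit or range.

ROBOT

A 7-joint arm with a two-finger parallel gripper is mounted at the origin on the work surface. World frame = base frame: x ahead of the robot, y to its left, z up, the work surface at z = 0. Lengths are in m, angles in rad, forces in N, time in s.
With the tool pointing down it reaches from about 0.425 to 0.925 m from the base axis. Payload 6.8 kg.
Tool frame: the origin (TCP) lies midway between the tips of the shut fingers; the grasp point (between the pads) lies 19 mm behind it; z points along the fingers, x is the direction in which the jaws open and shut, and the axes are right-handed (so a half turn about z gives the same grasp; the last joint's range is limited). The gripper opens to 85 mm and grips with 20 to 120 N. Pads are 22 mm wide; open, the fingers measure 114 mm over their backs; the gripper's body (76 mm by 85 mm) begins 54 mm behind the grasp point. The pads swing forward as they close: fully open they stand 13 mm farther back than shut.
Start: joints at [-1.368, 0.477, 0.022, 1.555, -0.011, 1.109, -0.083], TCP at [0.206, 0.643, 0.231] pointing down, gripper open.
Joint ranges: [-2.96, 2.96], [-0.34, 2.1], [-1.41, 1.46], [0.24, 2.44], [-1.37, 4.51], [0.17, 1.92], [-2.96, 2.96]. Speed limits (rad/s): [2.39, 2.39, 3.14, 3.14, 3.14, 3.14, 3.14].

INTERFACE

Orientations are given as a unit quaternion [w, x, y, z].
In Python, from station import bot gives the robot as it stands.
- The arm moves only by the tool step_arm, never from a script. Its argument "increments" is a list of rows, each a list of 7 numbers: the shift along the tool's x, y, z in cm, then the turn, a rotation vector about the tool's x, y, z in degrees, then the closure, from 0 (fully open) to 1 (shut). A call has 1 to 20 rows; each row shifts and turns the commanded pose from where the row before left it, along the tool's axes as they then stand; what a row does not reach is not made up. A row lasts 1/10 s, in which the tool goes at most 50 mm and 8.59 degrees, less where a joint would pass 70% of its speed; a pose out of reach is approached as far as the arm can. A call is refused whole if a number of a shift passes 5 or a number of a turn 8.59, either way. A call with a gripper value outside its range is refused whole. The fingers move at their own pace and stop on an object; "squeeze" is the grip in N (left out, the last holds). Time passes only in rows, so rows that do not move let the fingers close. It gives the time, the measured TCP pose, the force and the opening at its end, in the units of the state.
- bot.get_obs(): the state, without advancing time (a new reading comes with each control period).
- bot.read_camera(name): name is "scene" or "side" or "wrist"; returns a dict with "pixels" (384x512x3 uint8, red, green, blue), "vertical_fov" (degrees; the focal length in pixels is half the picture's height over the tangent of half this angle, whatever the lens; pixels are square), "cx", "cy" (the principal point, pixels), "camera_from_world" (4x4, takes a point from world to camera coordinates). Camera axes: x right, y down, z forward; pixel columns grow to the right and rows downward; lengths in m; the calibration is good to about 2 mm. A picture is of the moment at which its call begins. There is no depth.
- bot.hand_in(): hands the job in, once; it reports no verdict.
Trained networks look in a picture, given as the dict that the camera call returned (one of the last four; its "shot" number tells which), for a name from the list of things; names that differ only in an ending like _2 or _b are one class to them, and where a whole thing is asked for, a point or a joint stands for the part that bears it (a point fixed in the world has none). Each returns a list of dicts, best first, with "score" (0 to 1); they miss things now and then, are a little off and sometimes report something else, mostly with a low value. They report only what shows in the picture. A call takes as long as a camera call. They do not tell look-alikes from the thing itself.
- bot.find_in(picture, query): "point" ([column, row] in pixels, amid what is visible of it).
- bot.cut_out(picture, query): "pixels" (384x512 bool, what is visible of it) and "point" ([column, row] in pixels, amid what is visible of it).
- bot.pinpoint(picture, query): "point" ([column, row] in pixels: a listed point, or the origin of a listed thing).
The state is a dict: "t": time; "q": joint angles; "joint_vel": joint speeds; "joint_torque": joint torques, N m; "eef_pos": TCP position; "tool_rot": TCP orientation; "contact_force": force on the tool from outside, world axes, zero at the start; "torque": the same for the moment, N m; "gripper_width": opening from 0.0 (shut) to 1.0 (fully open).
Only numpy, scipy, OpenCV 4.12 (cv2) and the standard library are available. Lean on these libraries where they do the work, as an engineer would, in place of code of your own. Each camera call takes 0.05 s, during which the arm holds its last target.

## Working session

There is one attempt and no reset: what is moved stays moved. The work goes in short steps, Python scripts to look and compute and a tool call to move; the robot and the scene stay as the last step left them, time stands still between calls to the robot, and variables do not carry over. Pictures are saved under pics/ and viewed, and the job is handed in when it is done.

Besides the shell and the picture viewer there is one more tool, called after ">>>" as name(argument=value, ...), one argument or row to a line, values as JSON. step_arm: Moves the arm, as the interface text tells. Its arguments: {"type":"object","properties":{"increments":{"type":"array"},"squeeze":{"type":"number"}},"required":["increments"]}

```bash
ls; mkdir -p pics; python3 - <<'E'
from station import bot
import cv2
o=bot.get_obs()
print({k:o[k] for k in o})
for n in ["scene","side","wrist"]:
    p=bot.read_camera(n); cv2.imwrite(f"pics/{n}0.png",p["pixels"][:,:,::-1])
    print(n,p["vertical_fov"],p["cx"],p["cy"],p["camera_from_world"].tolist() if hasattr(p["camera_from_world"],'tolist') else p["camera_from_world"])
    for q in ["case","rack","bay_seat","bay_lip","bay_top"]:
        print(q,[(r["point"],round(r["score"],2)) for r in bot.pinpoint(p,q)][:4])
E
```

```text
pics
{'t': 0.0, 'q': array([-1.36808791,  0.4777956 ,  0.02233061,  1.5564642 , -0.01151633,
        1.10927186, -0.08310127]), 'joint_vel': array([ 0.00128128, -0.00023749,  0.00145413, -0.00326306, -0.00160945,
        0.00020973, -0.00090422]), 'joint_torque': array([-5.16722284e-04, -5.96446073e+01,  1.60778783e+00, -2.81201559e+01,
        1.25035390e-02,  9.11889510e-03,  1.34228975e-07]), 'eef_pos': array([0.20625766, 0.64209442, 0.23032316]), 'tool_rot': array([ 5.79219937e-04,  8.08024547e-01,  5.89148124e-01, -6.96135598e-04]), 'contact_force': array([-0.06287186, -1.08800583,  0.40614722]), 'torque': array([-0.01062693, -0.02968678, -0.00408675]), 'gripper_width': 0.9982279266668669}
scene 49.459281921574366 253.61175344211347 192.39634012730934 [[0.579142992705816, 0.8152039127928226, -0.005997880210780003, -0.24199432693128672], [0.6107507787335513, -0.43874369425938337, -0.6591566255632946, -0.204154440769255], [-0.539978592423914, 0.37808273078110904, -0.7519817606890394, 1.782709722507509], [0.0, 0.0, 0.0, 1.0]]
case [([281.4, 136.8], 0.97), ([291.9, 207.1], 0.85), ([
[... 374 characters left out ...]
66248554684], [0.5530179797432397, 0.5949049498164869, -0.5833174219621328, 1.0262916712949446], [0.0, 0.0, 0.0, 1.0]]
case [([190.5, 185.7], 0.88), ([249.4, 181.8], 0.72), ([283.5, 257.9], 0.68), ([286.3, 159.3], 0.63)]
rack [([294.7, 181.6], 0.97)]
bay_seat []
bay_lip []
bay_top [([325.6, 176.8], 0.59)]
wrist 60.147395281571136 256.4853499760147 191.24473414139263 [[0.3055682626509961, 0.9521698923738173, -0.0007300118403691729, -0.6749878185135538], [0.9144653933294227, -0.29325443192721107, 0.2788456249574586, -0.035763154872509285], [0.2652943294971054, -0.08587394373082011, -0.9603356624247585, 0.3806238463024275], [0.0, 0.0, 0.0, 1.0]]
case []
rack []
bay_seat []
bay_lip []
bay_top []
```

View pics/scene0.png

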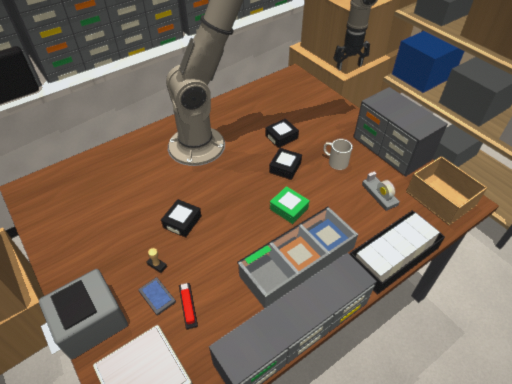

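View pics/side0.png

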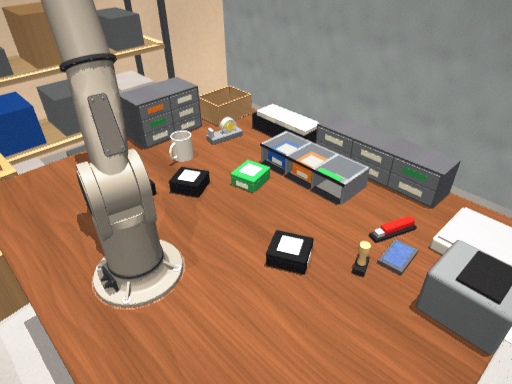

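View pics/wrist0.png

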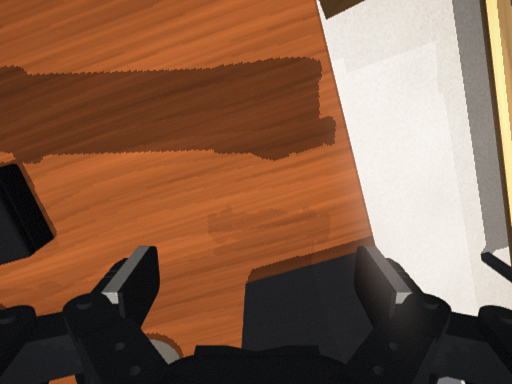

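```bash
python3 - <<'E'
import cv2,numpy as np
a=cv2.imread("pics/scene0.png")[170:310,225:375]; b=cv2.imread("pics/side0.png")[120:220,215:385]
cv2.imwrite("pics/sc.png",cv2.resize(a,None,fx=4,fy=4,interpolation=cv2.INTER_CUBIC)); cv2.imwrite("pics/sd.png",cv2.resize(b,None,fx=4,fy=4,interpolation=cv2.INTER_CUBIC))
E
```

```text
(no output)
```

View pics/sc.png

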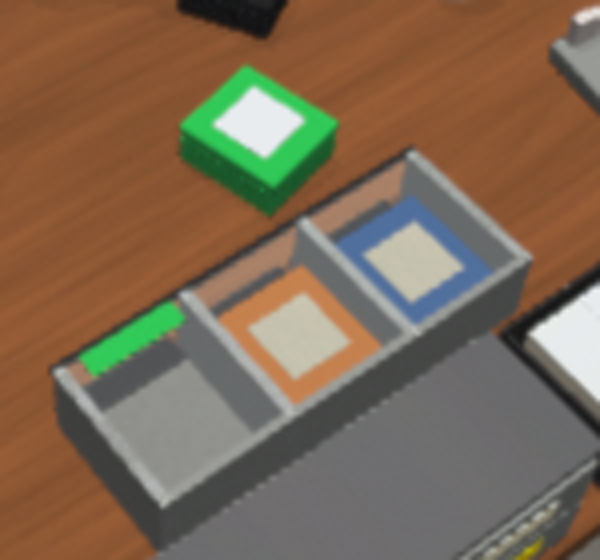

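View pics/sd.png

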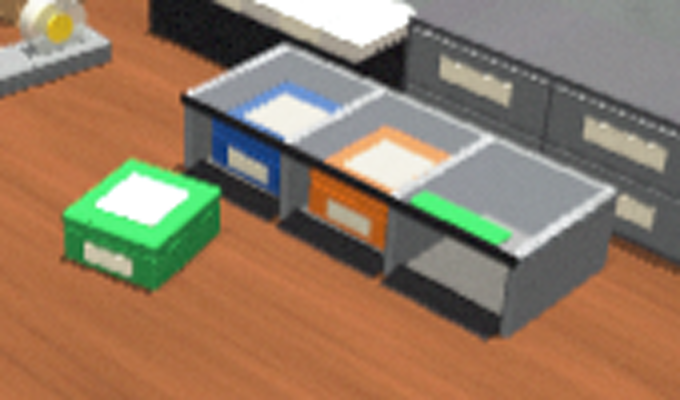

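```bash
cat > h.py <<'E'
import numpy as np,cv2
from scipy.optimize import least_squares,minimize
def proj(p,P):
    P=np.atleast_2d(P); M=np.array(p["camera_from_world"]); c=P@M[:3,:3].T+M[:3,3]
    f=192/np.tan(np.radians(p["vertical_fov"])/2)
    return np.c_[p["cx"]+f*c[:,0]/c[:,2],p["cy"]+f*c[:,1]/c[:,2]]
def pl(s,L):
    c,n=np.cos(s[2]),np.sin(s[2]); L=np.atleast_2d(L).astype(float)
    return np.c_[s[0]+c*L[:,0]-n*L[:,1],s[1]+n*L[:,0]+c*L[:,1],L[:,2]]
def gmask(p):
    h=cv2.cvtColor(p["pixels"],cv2.COLOR_RGB2HSV)
    return ((h[...,0]>50)&(h[...,0]<75)&(h[...,1]>120)&(h[...,2]>50)).astype(np.uint8)
BOX=np.array([[x,y,z] for x in(-.055,.055) for y in(-.05,.05) for z in(0,.05)])
def casemask(p,near,rad=45):
    m=gmask(p); n,l,st,ce=cv2.connectedComponentsWithStats(m)
    ok=[i for i in range(1,n) if np.hypot(*(ce[i]-near))<rad and st[i,4]>60]
    i=max(ok,key=lambda i:st[i,4]); 
    c=cv2.convexHull(np.argwhere(l==i)[:,::-1].astype(np.int32)); return c
def fitcase(ps,s0,S=8):
    # silhouette match (supersampled)
    data=[]
    for p in ps:
        near=proj(p,pl(s0,[[0,0,.03]]))[0]; c=casemask(p,near).reshape(-1,2)
        o=np.floor(near-60); m=np.zeros((120*S,120*S),np.uint8)
        mm=np.zeros((384,512),np.uint8); cv2.fillConvexPoly(mm,c.reshape(-1,1,2),1)
        sub=mm[int(o[1]):int(o[1])+120,int(o[0]):int(o[0])+120]
        data.append((p,o,cv2.resize(sub,(120*S,120*S),interpolation=cv2.INTER_NEAREST)))
    def cost(s):
        t=0
        for p,o,m in data:
            h=cv2.convexHull(np.round((proj(p,pl(s,BOX))-o+.5)*S).astype(np.int32))
            r=np.zeros_like(m); cv2.fillConvexPoly(r,h,1); t+=(r!=m).sum()/S/S
        return t
    best=minimize(cost,s0,method="Nelder-Mead",options=dict(initial_simplex=np.array(s0)+np.array([[0,0,0],[.01,0,0],[0,.01,0],[0,0,.1]]),xatol=1e-5,fatol=.05))
    return best.x,best.fun
E
cat > m0.py <<'E'
from station import bot
from h import *
A=bot.read_camera("scene");B=bot.read_camera("side")
f,b=0,.145; w=.191
obj=np.array([[f,-w,.08],[f,w,.08],[b,w,.08],[b,-w,.08]])
sa=np.array([[238.75,263],[327.5,207.5],[357,234.5],[266.25,295]])
sb=np.array([[344.5,185.5],[261,144.3],[286.25,131.3],[368.75,167.5]])
def r(s): return np.r_[(proj(A,pl(s,obj))-sa).ravel(),(proj(B,pl(s,obj))-sb).ravel()]
R=least_squares(r,[.7,0,0]); print("rack",R.x,R.fun.round(1))
L=np.array([[x,y,z] for z in(.05,) for x,y in((-.055,.05),(-.055,-.05),(.055,-.05),(.055,.05))]+[[.055,-.05,0]])
ca=np.array([[248,66],[180,126],[270,184],[337,124],[270,215]])/4+[225,170]
cb=np.array([[64,212],[157,250],[220,190],[130,158],[217,235]])/4+[215,120]
for y0 in(0,.3,-.3):
  C=least_squares(lambda s:np.r_[(proj(A,pl(s,L))-ca).ravel(),(proj(B,pl(s,L))-cb).ravel()],[.55,0,y0]); print("case",C.x,C.cost,C.fun.round(1))
print(fitcase([A,B],C.x),fitcase([A],C.x),fitcase([B],C.x))
s=R.x
# check
print(pl(s,[[.077,-.124,.002],[.015,-.124,.006]]))
for p,n in((A,"scene"),(B,"side")):
    im=cv2.resize(p["pixels"][:,:,::-1],None,fx=4,fy=4)
    m=gmask(p)
    for q in (obj,np.array([[0,-.079,.08],[0,-.169,.08],[.015,-.124,.006],[.077,-.124,.002],[0,-.191,0],[0,-.067,.0],[0,-.181,.072]])):
        for u in proj(p,pl(s,q)): cv2.circle(im,tuple(int(v) for v in (u+.5)*4),4,(255,0,255),1)
    for u in proj(p,pl(C.x,BOX)): cv2.circle(im,tuple(int(v) for v in (u+.5)*4),4,(0,0,255),1)
    im=im[640:1240,860:1500] if n=="scene" else im[440:900,840:1540]
    cv2.imwrite(f"pics/chk_{n}.png",im)
E
python3 m0.py
```

```text
rack [ 0.62452266 -0.01899507  0.00966718] [-1.4 -1.   0.3 -1.3  0.9 -0.9 -1.   1.3  0.4 -1.1 -0.8 -1.3 -0.1 -1.
  1.3 -0.7]
case [0.5040448  0.09759904 0.23251782] 8.920452980477496 [-1.1 -1.5 -1.2 -1.   0.3  0.2  0.5 -1.2 -0.6  1.  -1.  -0.3 -0.3 -1.1
  1.  -1.1  0.2 -0.8  1.6 -0.7]
case [0.5040448  0.09759903 0.23251805] 8.920452980443331 [-1.1 -1.5 -1.2 -1.   0.3  0.2  0.5 -1.2 -0.6  1.  -1.  -0.3 -0.3 -1.1
  1.  -1.1  0.2 -0.8  1.6 -0.7]
case [0.5040448  0.09759903 0.23251796] 8.920452980438188 [-1.1 -1.5 -1.2 -1.   0.3  0.2  0.5 -1.2 -0.6  1.  -1.  -0.3 -0.3 -1.1
  1.  -1.1  0.2 -0.8  1.6 -0.7]
(array([0.50282794, 0.1007078 , 0.28933953]), np.float64(145.296875)) (array([0.50309564, 0.09915985, 0.27058622]), np.float64(81.0625)) (array([0.50444946, 0.10291453, 0.28786776]), np.float64(56.578125))
[[ 0.70271778 -0.14224492  0.002     ]
 [ 0.64072067 -0.14284427  0.006     ]]
```

View pics/chk_scene.png

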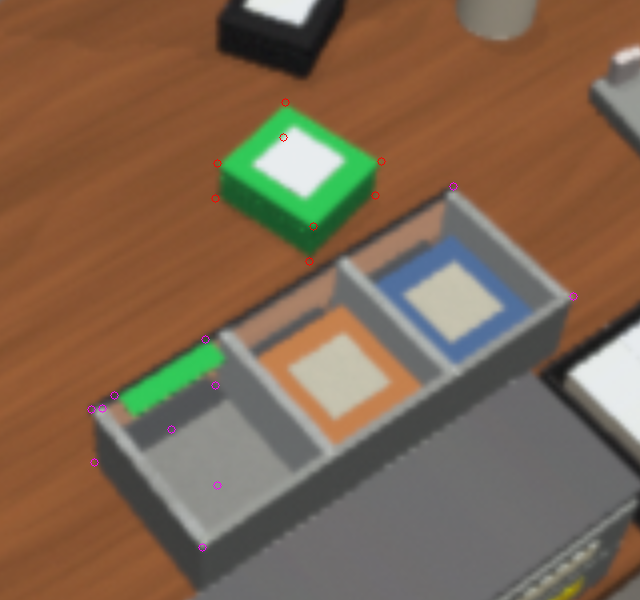

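View pics/chk_side.png

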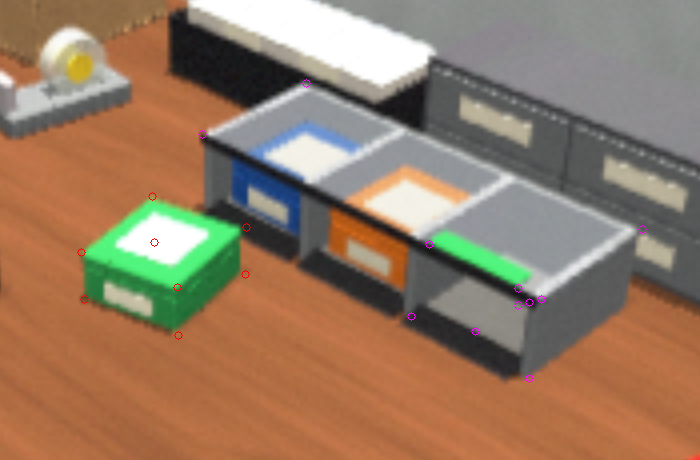

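>>> step_arm(
  increments=[
    [-3.1,3.27,-0.67,0,0,0,0],
    [-3.1,3.27,-0.67,0,0,0,0],
    [-3.1,3.27,-0.67,0,0,0,0],
    [-3.1,3.27,-0.67,0,0,0,0],
    [-3.1,3.27,-0.67,0,0,0,0],
    [-3.1,3.27,-0.67,0,0,0,0],
    [-3.1,3.27,-0.67,0,0,0,0],
    [-3.1,3.27,-0.67,0,0,0,0],
    [-3.1,3.27,-0.67,0,0,0,0],
    [-3.1,3.27,-0.67,0,0,0,0],
    [-3.1,3.27,-0.67,0,0,0,0],
    [-3.1,3.27,-0.67,0,0,0,0],
    [-3.1,3.27,-0.67,0,0,0,0],
    [-3.1,3.27,-0.67,0,0,0,0],
    [-3.1,3.27,-0.67,0,0,0,0],
  ],
)

```text
t: 2.5
eef_pos: [0.5318, 0.0482, 0.3324]
tool_rot: [0.0, 0.808, 0.589, 0.0]
contact_force: [0.4, -0.1, 0.8]
gripper_width: 1.002
```

>>> step_arm(
  increments=[
    [0,0,0,0,0,8,0],
    [0,0,0,0,0,8,0],
    [0,0,0,0,0,8,0],
    [0,0,0,0,0,8,0],
    [0,0,0,0,0,8,0],
    [0,0,0,0,0,8,0],
    [0,0,0,0,0,8,0],
    [0,0,0,0,0,8,0],
    [0,0,0,0,0,8,0],
    [0,0,0,0,0,0,0],
    [0,0,0,0,0,0,0],
  ],
)

```text
t: 3.6
eef_pos: [0.5312, 0.05, 0.3319]
tool_rot: [-0.0, 1.0, 0.004, 0.0]
contact_force: [-0.3, 0.1, 0.2]
gripper_width: 1.0
```

```bash
python3 - <<'E'
from station import bot
import cv2
p=bot.read_camera("wrist"); cv2.imwrite("pics/w1.png",p["pixels"][:,:,::-1])
import numpy as np
np.set_printoptions(precision=4,suppress=True)
o=bot.get_obs();print(o["t"],o["q"],o["eef_pos"],o["tool_rot"],o["contact_force"])
E
```

```text
3.65 [-0.6973  0.1625  0.5615  1.7923 -0.0922  1.2127 -0.1027] [0.5312 0.05   0.3318] [-0.0001  1.      0.0034  0.    ] [-0.3276  1.0969 -0.1919]
```

View pics/w1.png

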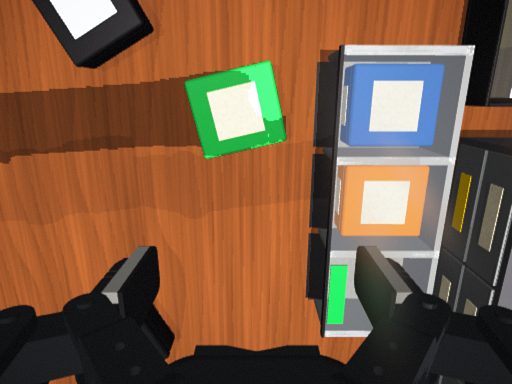

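```bash
cat > m1.py <<'E'
from station import bot
from h import *
np.set_printoptions(precision=4,suppress=True)
p=bot.read_camera("wrist")
im=p["pixels"][:,:,::-1].copy()
obj=np.array([[0,-.191,.08],[0,.191,.08],[.145,.191,.08]])
px=np.array([[324,336],[340.,46],[474,46]])-0.0
R=least_squares(lambda s:(proj(p,pl(s,obj))-px).ravel(),[.625,-.02,0]); print("rack",R.x,R.fun)
s0=[.503,.1,.28]
print(proj(p,pl(s0,BOX)).round(0))
c,f=fitcase([p],s0); print("case",c,f)
big=cv2.resize(im,None,fx=2,fy=2)
for u in np.r_[proj(p,pl(R.x,obj)),proj(p,pl(R.x,[[0,-.079,.08],[0,-.169,.08],[0,.062,.08],[0,-.062,.08],[.145,.062,.08]])),proj(p,pl(c,BOX))]: cv2.circle(big,tuple(int(v) for v in (u+.5)*2),4,(255,0,255),1)
cv2.imwrite("pics/w1c.png",big[0:600,224:1024])
E
python3 m1.py
```

```text
rack [ 0.6251 -0.0177  0.0134] [-0.2652  0.5482  1.2162  0.2402 -1.0101 -0.6683]
[[211. 155.]
 [206. 162.]
 [188.  85.]
 [180.  84.]
 [284. 135.]
 [288. 139.]
 [266.  62.]
 [267.  58.]]
case [0.5041 0.1015 0.2345] 107.671875
```

View pics/w1c.png

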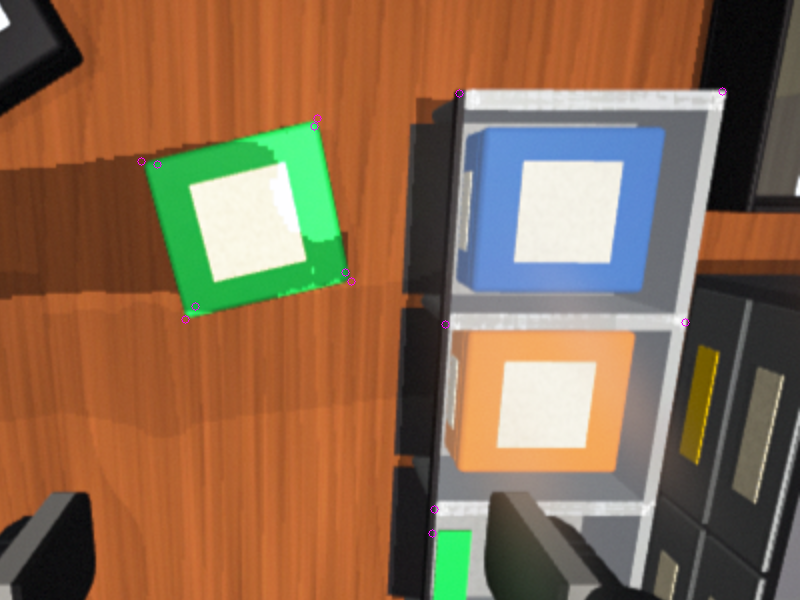

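>>> step_arm(
  increments=[
    [-0.7,-4,0,0,0,0,0.3],
    [-0.7,-4,0,0,0,0,0.3],
    [-0.7,-4,0,0,0,0,0.3],
    [-0.6,-4,0,0,0,0,0.3],
    [0,0,4,0,0,0,0.3],
    [0,0,4,0,0,0,0.3],
    [0,0,4,0,0,0,0.3],
    [0,0,4,0,0,0,0.3],
    [0,0,4,0,0,0,0.3],
    [0,0,4,0,0,0,0.3],
    [0,0,4,0,0,0,0.3],
    [0,0,2,0,0,0,0.3],
    [0,0,0,0,0,0,0.3],
    [0,0,0,0,0,0,0.3],
  ],
)

```text
t: 5.1
eef_pos: [0.5041, 0.2098, 0.0322]
tool_rot: [0.0, 1.0, 0.002, 0.0]
contact_force: [0.5, 0.2, 1.0]
gripper_width: 0.696
```

```bash
cat > look.py <<'E'
import sys
from station import bot
import cv2,numpy as np
np.set_printoptions(precision=4,suppress=True)
o=bot.get_obs();print(o["t"],o["q"],o["eef_pos"],o["tool_rot"],o["contact_force"],o["gripper_width"])
ims=[]
for n in sys.argv[2:]:
    p=bot.read_camera(n); im=p["pixels"][:,:,::-1]
    if n=="scene": im=cv2.resize(im[130:322,170:426],(512,384),interpolation=cv2.INTER_CUBIC)
    if n=="side": im=cv2.resize(im[80:272,150:406],(512,384),interpolation=cv2.INTER_CUBIC)
    cv2.imwrite(f"pics/{sys.argv[1]}_{n}.png",im)
E
python3 look.py a wrist side
```

```text
5.1 [-0.762   0.5648  0.3253  2.0267 -0.3094  0.5965 -0.2218] [0.5041 0.2098 0.0322] [0.    1.    0.002 0.   ] [0.4798 0.1912 0.9829] 0.6964100191349756
```

View pics/a_wrist.png

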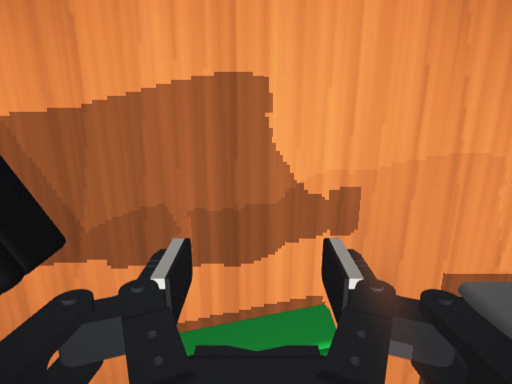

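View pics/a_side.png

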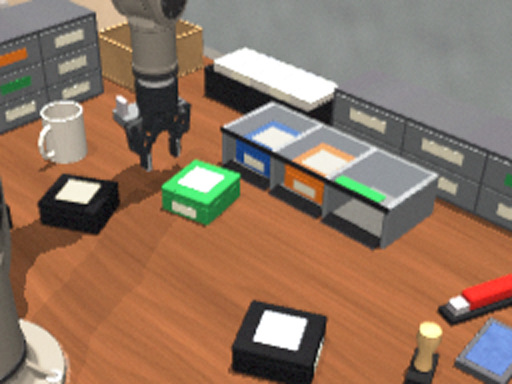

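>>> step_arm(
  increments=[
    [0,0,1.1,0,0,0,0.3],
    [0,0,1.1,0,0,0,0.3],
    [0,1.5,0,0,0,0,0.3],
    [0,1,0,0,0,0,0.3],
    [0,0.8,0,0,0,0,0.3],
    [0,0.6,0,0,0,0,0.3],
    [0,0.6,0,0,0,0,0.3],
    [0,0.6,0,0,0,0,0.3],
    [0,0.6,0,0,0,0,0.3],
    [0,0.6,0,0,0,0,0.3],
    [0,0.6,0,0,0,0,0.3],
    [0,0.6,0,0,0,0,0.3],
    [0,0.6,0,0,0,0,0.3],
    [0,0.6,0,0,0,0,0.3],
    [0,0.6,0,0,0,0,0.3],
    [0,0.6,0,0,0,0,0.3],
    [0,0.6,0,0,0,0,0.3],
  ],
)

```text
t: 6.9
eef_pos: [0.5039, 0.1044, 0.0098]
tool_rot: [-0.0, 1.0, 0.002, -0.0]
contact_force: [0.8, 3.1, 1.4]
gripper_width: 0.699
```

```bash
python3 look.py b side scene
```

```text
6.9 [-0.5536  0.5668  0.2871  2.1038 -0.3163  0.5114 -0.0281] [0.5039 0.1044 0.0098] [-0.      1.      0.0017 -0.0001] [0.81   3.0726 1.3969] 0.6990931758698612
```

View pics/b_side.png

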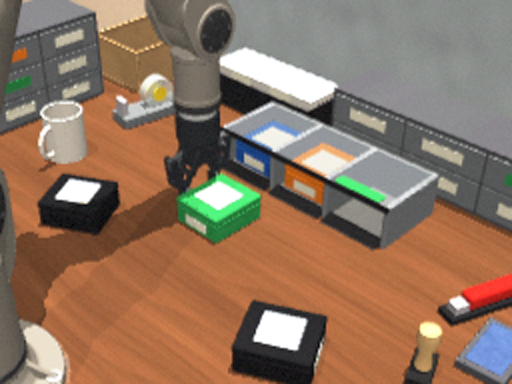

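View pics/b_scene.png

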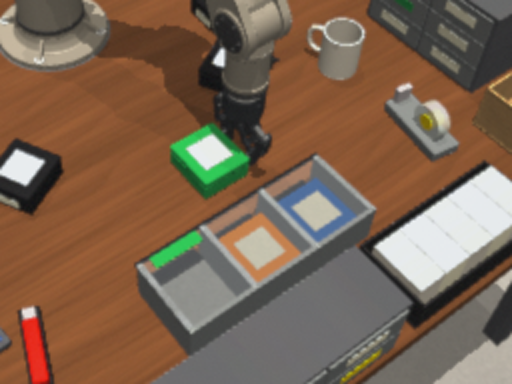

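```bash
cat > fit.py <<'E'
import sys
from station import bot
from h import *
np.set_printoptions(precision=4,suppress=True)
s0=[float(v) for v in sys.argv[1:4]]
for n in sys.argv[4:]:
    p=bot.read_camera(n); print(n,fitcase([p],s0))
E
python3 fit.py .505 .04 0.02 side scene
python3 - <<'E'
from station import bot
from h import *
p=bot.read_camera("scene"); M=np.array(p["camera_from_world"]);R=M[:3,:3];c=-R.T@M[:3,3];f=192/np.tan(np.radians(p["vertical_fov"])/2)
for n,u,z in(("blackB",(181,217),.025),("blkA",(285,163),.025),("blkC",(282,132),.025),("stamp",(157,265),0)):
    d=R.T@np.array([(u[0]-p["cx"])/f,(u[1]-p["cy"])/f,1]); print(n,c+d*(z-c[2])/d[2])
E
```

```text
side (array([ 0.4929,  0.0437, -0.0065]), np.float64(63.359375))
scene (array([ 0.49  ,  0.0404, -0.0258]), np.float64(73.265625))
blackB [ 0.32424283 -0.25240707  0.025     ]
blkA [0.32613477 0.21966639 0.025     ]
blkC [0.16978028 0.32641918 0.025     ]
stamp [ 0.43710082 -0.409383    0.        ]
```

>>> step_arm(
  increments=[
    [0,0.5,0,0,0,0,0.3],
    [0,1,0,0,0,0,0.3],
    [0,1,0,0,0,0,0.3],
    [0,1,0,0,0,0,0.3],
    [0,1,0,0,0,0,0.3],
    [0,1,0,0,0,0,0.3],
    [0,1,0,0,0,0,0.3],
    [0,1,0,0,0,0,0.3],
    [0,1,0,0,0,0,0.3],
    [0,1,0,0,0,0,0.3],
    [0,1,0,0,0,0,0.3],
    [0,1,0,0,0,0,0.3],
    [0,1,0,0,0,0,0.3],
    [0,1,0,0,0,0,0.3],
    [0,1,0,0,0,0,0.3],
    [0,1,0,0,0,0,0.3],
    [0,1,0,0,0,0,0.3],
    [0,0.6,0,0,0,0,0.3],
    [0,0.3,0,0,0,0,0.3],
    [0,0,0,0,0,0,0.3],
  ],
)

```text
t: 9.15
eef_pos: [0.5046, -0.0698, 0.0098]
tool_rot: [0.0, 1.0, 0.001, 0.0]
contact_force: [-0.5, 0.7, 0.2]
gripper_width: 0.695
```

```bash
python3 look.py c side scene; python3 fit.py .492 -.125 0.0 side scene
```

```text
9.15 [-0.1959  0.5581  0.2639  2.1148 -0.2904  0.502   0.2883] [ 0.5046 -0.0698  0.0098] [0.0002 1.     0.0013 0.0001] [-0.5227  0.6788  0.1542] 0.6954519534945217
side (array([ 0.4938, -0.1307,  0.0424]), np.float64(69.796875))
scene (array([ 0.4928, -0.1333, -0.0376]), np.float64(75.0625))
```

View pics/c_side.png

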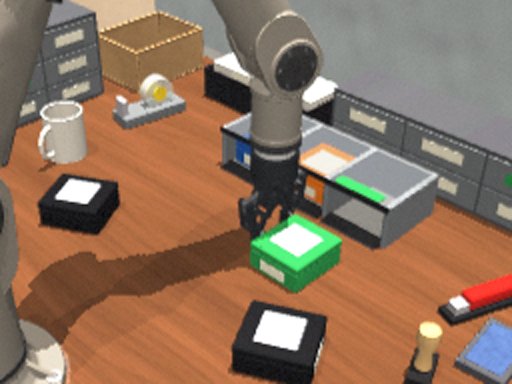

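View pics/c_scene.png

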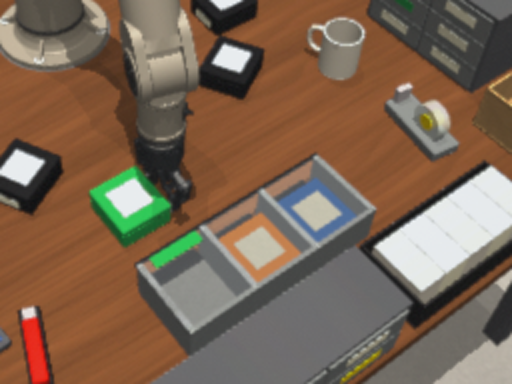

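>>> step_arm(
  increments=[
    [0,0.5,0,0,0,0,0.3],
    [0,0.4,0,0,0,0,0.3],
    [0,0.1,0,0,0,0,0.3],
    [0,-1,0,0,0,0,0.3],
    [0,-2,0,0,0,0,0.3],
    [0,0,-4,0,0,0,0.3],
    [0,0,-5,0,0,0,0.3],
    [0,0,-5,0,0,0,0.3],
    [0,0,0,0,0,-8.2,0.3],
    [0,0,0,0,0,-8.2,0.3],
    [0,0,0,0,0,-8.2,0.3],
    [0,0,0,0,0,-8.2,0.3],
    [0,0,0,0,0,-8.2,0.3],
    [0,0,0,0,0,-8.2,0.3],
    [0,0,0,0,0,-8.2,0.3],
    [0,0,0,0,0,-8.2,0.3],
    [0,0,0,0,0,-8.2,0.3],
    [0,0,0,0,0,-8.2,0.3],
    [0,0,0,0,0,-8,0.3],
  ],
)

```text
t: 11.25
eef_pos: [0.5044, -0.0486, 0.1497]
tool_rot: [-0.0, 0.704, 0.71, -0.0]
contact_force: [-0.6, 0.5, 0.7]
gripper_width: 0.699
```

>>> step_arm(
  increments=[
    [-3,-3,0,0,0,0,0.3],
    [-3.1,-3,0,0,0,0,0.3],
    [-3.1,-3,0,0,0,0,0.3],
    [0,0,0,0,0,0,0.3],
  ],
)

```text
t: 11.65
eef_pos: [0.4102, -0.1448, 0.1494]
tool_rot: [-0.001, 0.708, 0.706, -0.001]
contact_force: [-1.0, 0.8, -1.1]
gripper_width: 0.703
```

```bash
python3 look.py d wrist side scene; python3 fit.py .492 -.14 0.0 side scene
```

```text
11.65 [ 0.0886  0.1939  0.1188  2.1909 -0.0311  0.7613  1.7948] [ 0.4102 -0.1448  0.1494] [-0.0009  0.7085  0.7058 -0.0014] [-1.0083  0.8098 -1.0898] 0.7034612542484509
side (array([ 0.4926, -0.1396,  0.0354]), np.float64(83.140625))
scene (array([ 0.4914, -0.1427, -0.0239]), np.float64(71.421875))
```

View pics/d_wrist.png

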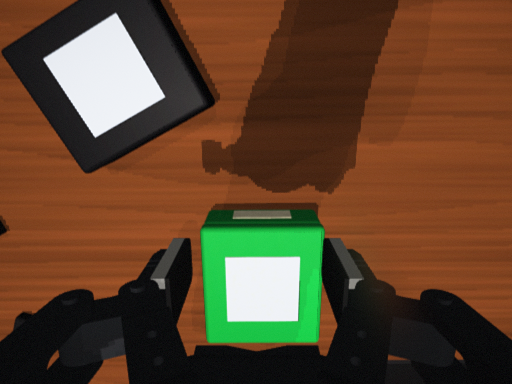

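View pics/d_side.png

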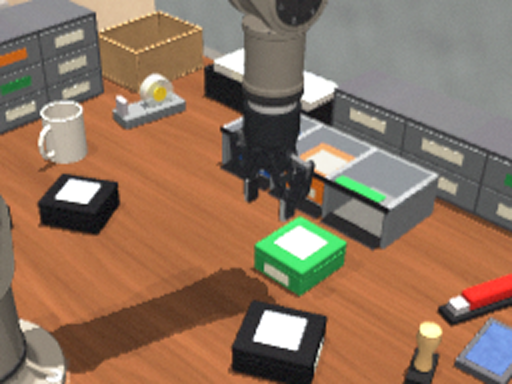

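```bash
cat > ray.py <<'E'
from h import *
def onz(p,u,z):
    M=np.array(p["camera_from_world"]);R=M[:3,:3];c=-R.T@M[:3,3];f=192/np.tan(np.radians(p["vertical_fov"])/2)
    d=R.T@np.array([(u[0]-p["cx"])/f,(u[1]-p["cy"])/f,1]); return c+d*(z-c[2])/d[2]
E
python3 - <<'E'
from station import bot
from ray import *
p=bot.read_camera("wrist")
for u in((203,226),(323,226),(205.5,342),(320.5,342)): print(u,onz(p,u,.05))
for u in((208,211),(316,211)): print(u,onz(p,u,.0))
E
```

```text
(203, 226) [ 0.44374222 -0.18191412  0.05      ]
(323, 226) [ 0.44318053 -0.08722111  0.05      ]
(205.5, 342) [ 0.55364417 -0.18403041  0.05      ]
(320.5, 342) [ 0.55302351 -0.08263353  0.05      ]
(208, 211) [ 0.44905609 -0.18519538  0.        ]
(316, 211) [ 0.44845715 -0.08385254  0.        ]
```

>>> step_arm(
  increments=[
    [0.4,0,4,0,0,0,0.3],
    [0,0,4,0,0,0,0.3],
    [0,0,4,0,0,0,0.3],
    [0,0,2,0,0,0,0.3],
    [0,0.5,0,0,0,0,0.3],
    [0,0.5,0,0,0,0,0.3],
    [0,0.5,0,0,0,0,0.3],
    [0,0.5,0,0,0,0,0.3],
    [0,0.5,0,0,0,0,0.3],
    [0,0.6,0,0,0,0,0.3],
    [0,0.6,0,0,0,0,0.3],
    [0,0.6,0,0,0,0,0.3],
    [0,0.6,0,0,0,0,0.3],
    [0,0.6,0,0,0,0,0.3],
    [0,0.6,0,0,0,0,0.3],
    [0,0.6,0,0,0,0,0.3],
    [0,0.5,0,0,0,0,0.3],
    [0,0,0,0,0,0,0.3],
  ],
)

```text
t: 13.75
eef_pos: [0.4886, -0.1371, 0.0099]
tool_rot: [0.001, 0.706, 0.708, 0.001]
contact_force: [0.6, -0.4, 0.0]
gripper_width: 0.702
```

```bash
python3 look.py e wrist side; python3 fit.py .545 -.14 0.0 side scene
```

```text
13.75 [ 0.0863  0.5401  0.0798  2.111  -0.0874  0.4911  1.8064] [ 0.4886 -0.1371  0.0099] [0.0009 0.7058 0.7085 0.0008] [ 0.5739 -0.4207  0.0078] 0.701903023134036
side (array([ 0.5549, -0.1399,  0.0456]), np.float64(504.625))
scene (array([ 0.5552, -0.1396,  0.05  ]), np.float64(111.296875))
```

View pics/e_wrist.png

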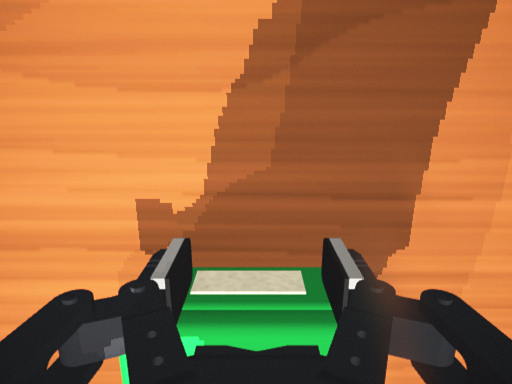

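View pics/e_side.png

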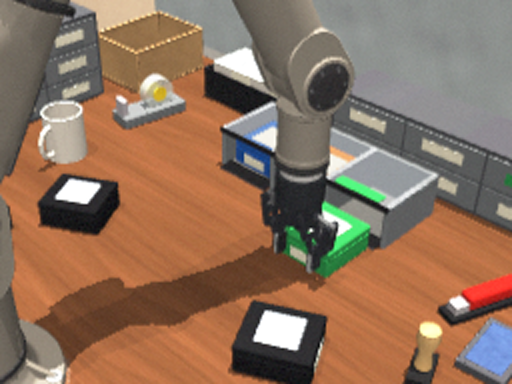

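>>> step_arm(
  increments=[
    [0,-1.5,0,0,0,0,0.3],
    [-0.5,-1.5,-1,0,0,0,0.4],
    [0,0,0,-7,0,0,0.5],
    [0,0,0,-7,0,0,0.5],
    [0,0,0,-7,0,0,0.5],
    [0,0,0,-7,0,0,0.5],
    [0,0,0,-7,0,0,0.5],
    [0,0,0,0,0,0,0.5],
    [0,0,0,0,0,0,0.5],
  ],
)

```text
t: 14.85
eef_pos: [0.4639, -0.1252, 0.0411]
tool_rot: [0.098, 0.703, 0.696, 0.11]
contact_force: [-0.3, -0.6, -0.1]
gripper_width: 0.5
```

```bash
python3 look.py f wrist side
```

```text
14.85 [ 0.0239  0.39    0.1823  2.3688 -0.9459  0.1693  2.6634] [ 0.4639 -0.1252  0.0411] [0.0978 0.7027 0.6961 0.1099] [-0.2677 -0.592  -0.0637] 0.5002211363886824
```

View pics/f_wrist.png

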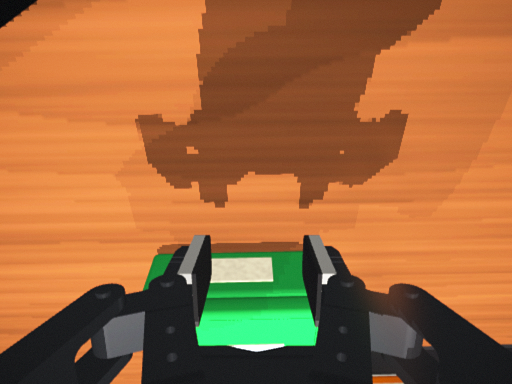

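View pics/f_side.png

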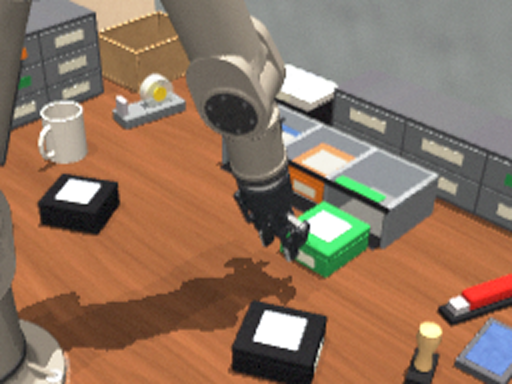

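```bash
cat > fk.py <<'E'
import numpy as np
from scipy.optimize import least_squares
from scipy.spatial.transform import Rotation as Ro
D=[([-1.36808791,0.4777956,0.02233061,1.5564642,-0.01151633,1.10927186,-0.08310127],[.20626,.64209,.23032],[5.79e-4,.808024,.589148,-6.96e-4]),
([-0.6973,0.1625,0.5615,1.7923,-0.0922,1.2127,-0.1027],[0.5312,0.05,0.3318],[-0.0001,1,0.0034,0]),
([-0.762,0.5648,0.3253,2.0267,-0.3094,0.5965,-0.2218],[0.5041,0.2098,0.0322],[0,1,0.002,0]),
([-0.5536,0.5668,0.2871,2.1038,-0.3163,0.5114,-0.0281],[0.5039,0.1044,0.0098],[0,1,0.0017,-0.0001]),
([-0.1959,0.5581,0.2639,2.1148,-0.2904,0.502,0.2883],[0.5046,-0.0698,0.0098],[0.0002,1,0.0013,0.0001]),
([0.0886,0.1939,0.1188,2.1909,-0.0311,0.7613,1.7948],[0.4102,-0.1448,0.1494],[-0.0009,0.7085,0.7058,-0.0014]),
([0.0863,0.5401,0.0798,2.111,-0.0874,0.4911,1.8064],[0.4886,-0.1371,0.0099],[0.0009,0.7058,0.7085,0.0008]),
([0.0239,0.39,0.1823,2.3688,-0.9459,0.1693,2.6634],[0.4639,-0.1252,0.0411],[0.0978,0.7027,0.6961,0.1099])]
def rz(a):return Ro.from_euler('z',a)
def ry(a):return Ro.from_euler('y',a)
def fk(q,p,sg):
    # p: 7 angle offsets, link vectors
    R=Ro.identity();x=np.array([0,0,p[14]])
    off=p[:7]
    ax='zyzyzyz'
    L=[(0,0,0),(p[7],0,p[8]),(0,0,0),(p[9],0,p[10]),(0,0,0),(p[11],p[12],p[13]),(0,0,0)]
    for i in range(7):
        R=R*Ro.from_euler(ax[i],sg[i]*q[i]+off[i]); x=x+R.apply([0,0,0] if i%2==0 else L[i])
    return x,R
if __name__=="__main__":
    import itertools,pickle
    best=None
    for s in itertools.product([1,-1],repeat=3):
        sg=[-1,1,s[0],1,s[1],1,s[2]]
        def res(p):
            o=[]
            for q,x,t in D:
                X,R=fk(q,p,sg); T=Ro.from_quat([t[1],t[2],t[3],t[0]])
                o+=list((X-x)*10)+list((R.inv()*T).as_rotvec())
            return np.r_[o,np.array(p[:7])*.0003,np.array([p[7],p[9],p[11],p[12]])*.003]
        for y0 in(0,1.57,-1.57,3.1):
            r=least_squares(res,[0,0,0,0,0,0,y0,0,.4,0,.4,0,0,.2,.3])
            if best is None or r.cost<best[0]: best=(r.cost,sg,r.x)
    print(best[0],best[1],best[2].round(4))
    pickle.dump(best,open("fk.pkl","wb"))
    for q,x,t in D: print((fk(q,best[2],best[1])[0]-x).round(4))
E
python3 fk.py
```

```text
0.014081514766251139 [-1, 1, -1, 1, -1, 1, -1] [-0.0417  0.0381 -0.0471 -0.0671  0.0314  0.0411  3.0433 -0.0164  0.5344
  0.0122  0.4655 -0.0157 -0.0152  0.3399  0.3022]
[ 0.0026  0.0022 -0.0018]
[-0.0055 -0.002   0.0005]
[ 0.0007 -0.005   0.0001]
[-0.0003 -0.0033  0.0001]
[-0.0008 -0.0024  0.0003]
[0.0065 0.0101 0.0001]
[0.0038 0.0004 0.0007]
[-0.0001  0.004   0.    ]
```

```bash
cat > tilt.py <<'E'
import pickle,numpy as np
from fk import *
c,sg,p=pickle.load(open("fk.pkl","rb"))
lo=np.array([-2.96,-.34,-1.41,.24,-1.37,.19,-2.9]);hi=np.array([2.96,2.1,1.46,2.42,4.51,1.9,2.9])
base=Ro.from_quat([.7071,.7071,0,0])
rng=np.random.default_rng(0)
def solve(x,tilt,seed,yaw=0):
    T=Ro.from_euler('z',yaw)*base*Ro.from_euler('x',-tilt)
    f=lambda q:(lambda X,R:np.r_[(X-x)*5,(T.inv()*R).as_rotvec(),(q-seed)*1e-3])(*fk(q,p,sg))
    r=least_squares(f,np.clip(seed,lo+.01,hi-.01),bounds=(lo,hi)); return r.x,np.abs(r.fun[:6]).max()
S=np.array([0.0863,0.5401,0.0798,2.111,-0.0874,0.4911,1.8064]); S2=np.array([0.0239,0.39,0.1823,2.3688,-0.9459,0.17,2.6634])
if __name__=="__main__":
  for X in(.50,.55,.60,.645):
    for t in(15,20,25,30,35,40):
      a=[solve(np.array([X,-.142,.014]),np.radians(t),s) for s in(S,S2,np.array([0.1,.5,0,2,3.1,.3,-1.2]))]
      print(X,t,[round(e,4) for _,e in a], a[0][0].round(2))
E
python3 tilt.py
```

```text
0.5 15 [np.float64(0.0), np.float64(0.0), np.float64(0.1271)] [ 0.09  0.49  0.13  2.26 -0.73  0.19  2.48]
0.5 20 [np.float64(0.0228), np.float64(0.0228), np.float64(0.0575)] [ 0.06  0.49  0.19  2.29 -1.16  0.19  2.9 ]
0.5 25 [np.float64(0.0963), np.float64(0.0963), np.float64(0.0)] [ 0.11  0.48  0.14  2.28 -1.15  0.19  2.9 ]
0.5 30 [np.float64(0.169), np.float64(0.169), np.float64(0.0)] [ 0.19  0.47  0.08  2.28 -1.13  0.19  2.9 ]
0.5 35 [np.float64(0.2404), np.float64(0.2404), np.float64(0.0168)] [ 0.28  0.46 -0.    2.28 -1.1   0.19  2.9 ]
0.5 40 [np.float64(0.3086), np.float64(0.3086), np.float64(0.0577)] [ 0.41  0.46 -0.12  2.28 -1.06  0.19  2.9 ]
0.55 15 [np.float64(0.0), np.float64(0.0), np.float64(0.1608)] [ 0.19  0.53 -0.02  2.17 -0.33  0.19  2.07]
0.55 20 [np.float64(0.0), np.float64(0.0), np.float64(0.0884)] [ 0.04  0.54  0.18  2.2  -1.1   0.19  2.8 ]
0.55 25 [np.float64(0.0626), np.float64(0.0626), np.float64(0.018)] [ 0.07  0.53  0.16  2.21 -1.19  0.19  2.9 ]
0.55 30 [np.float64(0.1377), np.float64(0.1377), np.float64(0.0)] [ 0.12  0.52  0.11  2.2  -1.18  0.19  2.9 ]
0.55 3
[... 809 characters left out ...]
.0)] [ 0.18  0.55  0.04  2.12 -1.19  0.19  2.9 ]
0.645 15 [np.float64(0.0), np.float64(0.0), np.float64(0.0)] [ 0.17  0.62 -0.04  1.96 -0.16  0.29  1.86]
0.645 20 [np.float64(0.0), np.float64(0.0), np.float64(0.0)] [ 0.13  0.61  0.02  2.02 -0.49  0.19  2.18]
0.645 25 [np.float64(0.0), np.float64(0.0), np.float64(0.0774)] [ 0.02  0.62  0.17  2.05 -1.2   0.19  2.85]
0.645 30 [np.float64(0.0712), np.float64(0.0712), np.float64(0.0044)] [ 0.05  0.61  0.15  2.05 -1.24  0.19  2.9 ]
0.645 35 [np.float64(0.1487), np.float64(0.1487), np.float64(0.0)] [ 0.08  0.61  0.11  2.05 -1.24  0.19  2.9 ]
0.645 40 [np.float64(0.226), np.float64(0.226), np.float64(0.0)] [ 0.13  0.6   0.08  2.05 -1.23  0.19  2.9 ]
```

>>> step_arm(
  increments=[
    [0,0,-2,0,0,0,0.5],
    [0,0,-4,0,0,0,0.5],
    [0,0,-4,0,0,0,0.5],
    [0,0,-4,0,0,0,0.5],
    [0,0,0,6,0,0,0.5],
    [0,0,0,6,0,0,0.5],
    [0,0,0,5,0,0,0.5],
    [0,2,-2,0,0,0,0.5],
    [-1.7,4,0,0,0,0,0.5],
    [0,0,0,0,0,0,0.5],
  ],
)

```text
t: 15.95
eef_pos: [0.4938, -0.1469, 0.1798]
tool_rot: [-0.003, 0.709, 0.705, 0.006]
contact_force: [-1.4, -0.0, 0.7]
gripper_width: 0.502
```

```bash
python3 look.py g wrist side; python3 fit.py .555 -.14 0.0 side scene
```

```text
15.95 [-0.4537  0.3466  0.7802  2.0246 -0.3295  0.8933  2.0719] [ 0.4938 -0.1469  0.1798] [-0.0034  0.7092  0.705   0.0059] [-1.4451 -0.0382  0.6957] 0.5023368042100219
side (array([ 0.5544, -0.1403,  0.0355]), np.float64(68.0))
scene (array([ 0.5553, -0.1393,  0.0335]), np.float64(109.765625))
```

View pics/g_wrist.png

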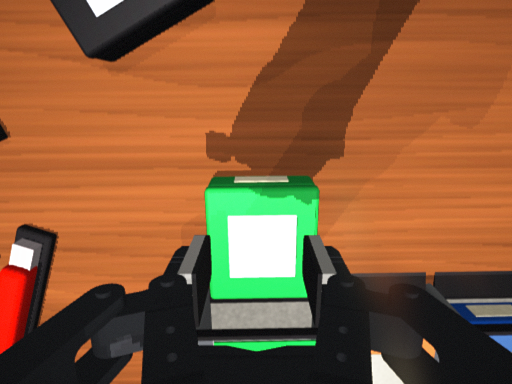

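```bash
python3 - <<'E'
from station import bot
from ray import *
p=bot.read_camera("wrist")
im=p["pixels"][:,:,::-1]; cv2.imwrite("pics/g2.png",cv2.resize(im[165:365,190:340],None,fx=4,fy=3.0,interpolation=cv2.INTER_CUBIC))
for u in((206,189),(320,186),(211,299),(316,296)): print(u,onz(p,u,.05).round(4))
m=gmask(p); print([(r,np.where(m[r])[0][[0,-1]]) for r in(200,250,290,341,344,347) if m[r].any()])
E
cat > flip.py <<'E'
import sys,pickle
from tilt import *
q0=np.array(eval(sys.argv[1])); X0,R0=fk(q0,p,sg)
E
```

```text
(206, 189) [ 0.4925 -0.1849  0.05  ]
(320, 186) [ 0.491  -0.0876  0.05  ]
(211, 299) [ 0.6002 -0.1856  0.05  ]
(316, 296) [ 0.5988 -0.0864  0.05  ]
[(200, array([202, 314])), (250, array([210, 303])), (290, array([207, 306]))]
```

View pics/g2.png

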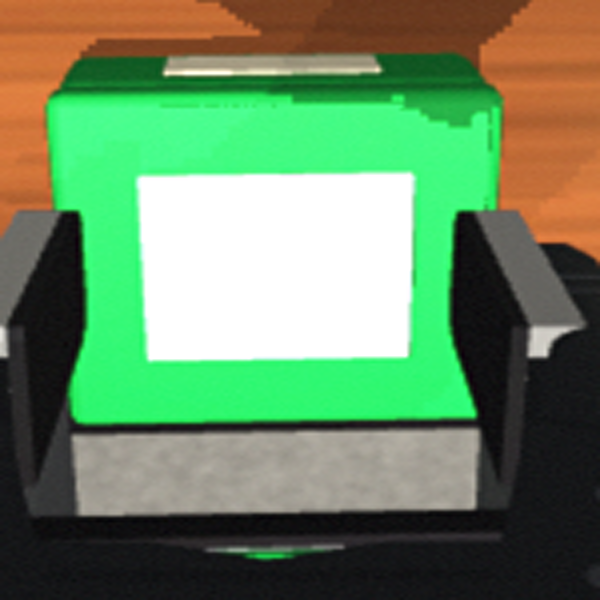

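```bash
cat > flip.py <<'E'
import sys
from tilt import *
np.set_printoptions(precision=2,suppress=True,linewidth=160)
def pose_for(q5,q6,x,seed,q3):
    def f(q):
        X,R=fk(q,p,sg); m=R.as_matrix()
        return np.r_[(X-x)*5,q[4]-q5,q[5]-q6,(q[2]-q3),m[1,1]] # tool y has no world-y comp
    r=least_squares(f,seed); return r.x,np.abs(r.fun).max()
def jac(q):
    X,R=fk(q,p,sg); J=np.zeros((6,7))
    for i in range(7):
        d=q.copy(); d[i]+=1e-5; X2,R2=fk(d,p,sg); J[:3,i]=(X2-X)/1e-5; J[3:,i]=(R2*R.inv()).as_rotvec()/1e-5
    return J
def track(q,X,R,n=10):
    for _ in range(n):
        x,r=fk(q,p,sg); e=np.r_[X-x,(R*r.inv()).as_rotvec()]; J=jac(q)
        dq=J.T@np.linalg.solve(J@J.T+1e-4*np.eye(6),e); q=np.clip(q+dq,lo,hi)
    return q
def incr(X0,R0,X1,R1):
    return np.r_[R0.inv().apply(X1-X0)*100,np.degrees((R0.inv()*R1).as_rotvec())]
if __name__=="__main__":
    q=np.array([-0.4537,0.3466,0.7802,2.0246,-0.3295,0.8933,2.0719])
    X0,R0=fk(q,p,sg); x=np.array([.48,-.147,.2]); seed=q.copy(); qq=q.copy()
    for sgn in(1,):
      for s in np.linspace(0,1,23):
        q5=-.33+s*3.4; q6=.89-(.5)*min(1,s/.3); q3=.78*(1-min(1,s/.5))
        seed,e=pose_for(q5,q6,x,seed,q3)
        X,R=fk(seed,p,sg); i=incr(X0,R0,X,R); X0,R0=X,R; qq=track(qq,X,R)
        d=R.as_matrix()
        print(round(e,3),"des",seed,"trk",qq,"inc",i.round(1),"z",d[:,2])
E
python3 flip.py
```

```text
0.0 des [-0.46  0.28  0.78  2.05 -0.33  0.89  2.07] trk [-0.46  0.28  0.79  2.05 -0.33  0.89  2.07] inc [ 0.8 -0.6 -1.8 -2.6  2.   0.2] z [ 0.06  0.04 -1.  ]
0.0 des [-0.47  0.24  0.71  2.08 -0.18  0.81  1.9 ] trk [-0.57  0.26  0.83  2.08 -0.23  0.82  1.95] inc [-0.   0.  -0.  -0.4 -5.3  0. ] z [ 0.07 -0.05 -1.  ]
0.0 des [-0.47  0.2   0.64  2.12 -0.02  0.74  1.73] trk [-0.67  0.25  0.87  2.12 -0.14  0.75  1.83] inc [-0.   0.  -0.  -1.6 -4.8  0.2] z [ 0.1  -0.14 -0.99]
0.0 des [-0.47  0.16  0.57  2.17  0.13  0.66  1.56] trk [-0.77  0.23  0.92  2.17 -0.04  0.66  1.71] inc [-0.  -0.   0.  -2.6 -4.   0.4] z [ 0.14 -0.21 -0.97]
0.0 des [-0.44  0.13  0.5   2.22  0.29  0.59  1.38] trk [-0.87  0.21  0.98  2.23  0.05  0.57  1.59] inc [-0.  -0.   0.  -3.3 -3.1  0.8] z [ 0.19 -0.26 -0.95]
0.0 des [-0.4   0.1   0.43  2.28  0.44  0.51  1.21] trk [-0.98  0.2   1.06  2.29  0.14  0.47  1.47] inc [ 0.   0.  -0.  -3.8 -2.2  1.1] z [ 0.25 -0.3  -0.92]
0.0 des [-0.34  0.07  0.35  2.33  0.6   0.44  1.04] trk [-1.08  0.19  1.14  2.34  0.22  0.38  1.36] inc [ 0.   0.  -0.  -3.9 -1.2  1.2] z [ 0.32 -0.32 -
[... 1833 characters left out ...]
.44 -0.65] inc [-0.   0.   0.  -1.6  1.2  0.7] z [ 0.67 -0.38 -0.64]
0.0 des [ 0.09  0.06 -0.    2.62  2.61  0.39 -1.02] trk [-1.33 -0.14  1.32  2.42  2.28  0.45 -0.71] inc [-0.   0.   0.  -1.4  1.4  0.5] z [ 0.69 -0.36 -0.63]
0.0 des [ 0.13  0.06  0.    2.62  2.76  0.39 -1.15] trk [-1.28 -0.16  1.29  2.42  2.38  0.44 -0.76] inc [-0.   0.   0.  -1.1  1.6  0.4] z [ 0.71 -0.33 -0.62]
0.0 des [ 0.17  0.06 -0.    2.63  2.92  0.39 -1.27] trk [-1.23 -0.19  1.28  2.42  2.48  0.43 -0.82] inc [-0.   0.   0.  -0.9  1.7  0.3] z [ 0.73 -0.31 -0.61]
0.0 des [ 0.21  0.06  0.    2.63  3.07  0.39 -1.39] trk [-1.2  -0.21  1.29  2.42  2.58  0.41 -0.87] inc [-0.   0.   0.  -0.7  1.8  0.2] z [ 0.74 -0.28 -0.61]
```

```bash
cat > enum.py <<'E'
E
rm enum.py; cat > enm.py <<'E'
from tilt import *
np.set_printoptions(precision=2,suppress=True,linewidth=160)
rng=np.random.default_rng(1)
mid=(lo+hi)/2
for a in(90,-90):
  for tl in(30,36):
    T=(base if a==90 else Ro.from_euler('z',np.pi)*base)*Ro.from_euler('x',(-1 if a==90 else 1)*np.radians(tl))
    x=np.array([.645,-.142,.02]); sols=[]
    for k in range(60):
        s=rng.uniform(lo,hi)
        if k%2: s=np.array([rng.uniform(-1.2,1.2),.5,rng.uniform(-1.3,1.3),2,rng.uniform(-1.3,1.3),.5,rng.uniform(-2.9,2.9)])
        f=lambda q:(lambda X,R:np.r_[(X-x)*5,(T.inv()*R).as_rotvec(),.02*np.maximum(0,np.abs((q-mid)/(hi-lo)*2)-.85)])(*fk(q,p,sg))
        r=least_squares(f,np.clip(s,lo+.01,hi-.01),bounds=(lo,hi),max_nfev=100)
        if np.abs(r.fun[:6]).max()<.01:
            sols.append(r.x)
    print(a,tl,len(sols)); sols.sort(key=lambda q:q[4])
    for q in sols[::max(1,len(sols)//10)]: print(q, np.minimum(q-lo,hi-q).min().round(2))
E
python3 enm.py
```

```text
90 30 21
[ 1.08  0.99 -1.12  2.17  1.93  0.56  0.27] 0.25
[ 1.12  1.06 -1.19  2.17  1.93  0.64  0.3 ] 0.22
[ 0.93  0.81 -0.87  2.16  1.95  0.32  0.12] 0.13
[ 0.93  0.81 -0.87  2.16  1.95  0.32  0.12] 0.13
[ 0.93  0.81 -0.87  2.16  1.95  0.32  0.12] 0.13
[ 0.93  0.81 -0.87  2.16  1.95  0.32  0.12] 0.13
[ 0.93  0.81 -0.87  2.16  1.95  0.32  0.12] 0.13
[ 0.93  0.81 -0.87  2.16  1.95  0.32  0.12] 0.13
[ 0.93  0.81 -0.87  2.16  1.95  0.32  0.12] 0.13
[ 0.93  0.81 -0.87  2.16  1.95  0.32  0.12] 0.13
[ 0.93  0.81 -0.87  2.16  1.95  0.32  0.12] 0.13
90 36 30
[ 1.01  0.88 -0.93  2.21  2.33  0.39 -0.17] 0.2
[ 0.95  0.83 -0.85  2.21  2.41  0.33 -0.29] 0.14
[ 0.94  0.82 -0.83  2.2   2.43  0.32 -0.31] 0.13
[ 0.94  0.82 -0.83  2.2   2.43  0.32 -0.31] 0.13
[ 0.94  0.82 -0.83  2.2   2.43  0.32 -0.31] 0.13
[ 0.94  0.82 -0.83  2.2   2.43  0.32 -0.31] 0.13
[ 0.94  0.82 -0.83  2.2   2.43  0.32 -0.31] 0.13
[ 0.94  0.82 -0.83  2.2   2.43  0.32 -0.31] 0.13
[ 0.07  0.62  0.18  2.15  4.12  0.31 -2.43] 0.12
[ 0.07  0.62  0.18  2.15  4.12  0.31 -2.43] 0.12
-90 30 14
[ 1.14  1.1  -1.24  2.18  1.94  0.7  -2.81] 
[... 518 characters left out ...]
3  4.37  1.1  -0.1 ] 0.14
[-0.68  1.21  1.28  2.13  4.37  1.1  -0.1 ] 0.14
[-0.68  1.21  1.28  2.13  4.37  1.1  -0.1 ] 0.14
-90 36 34
[ 1.21  1.23 -1.3   2.24  2.17  0.78 -2.9 ] 0.0
[ 1.21  1.23 -1.3   2.24  2.17  0.78 -2.9 ] 0.0
[ 1.21  1.23 -1.3   2.24  2.17  0.78 -2.9 ] 0.0
[ 1.21  1.23 -1.3   2.24  2.17  0.78 -2.9 ] 0.0
[ 1.21  1.23 -1.3   2.24  2.17  0.78 -2.9 ] 0.0
[ 1.21  1.23 -1.3   2.24  2.17  0.78 -2.9 ] 0.0
[ 0.87  0.77 -0.74  2.19  2.55  0.26  2.66] 0.07
[ 0.87  0.77 -0.74  2.19  2.55  0.26  2.66] 0.07
[ 0.87  0.77 -0.74  2.19  2.55  0.26  2.66] 0.07
[0.07 0.62 0.18 2.15 4.12 0.31 0.72] 0.12
[0.07 0.62 0.18 2.15 4.12 0.31 0.72] 0.12
[-0.68  1.22  1.26  2.19  4.2   1.13  0.02] 0.2
```

```bash
cat > sim.py <<'E'
from flip import *
def run(q,rows,v=False):
    X,R=fk(q,p,sg)
    for r in rows:
        X=X+R.apply(np.array(r[:3])/100); R=R*Ro.from_rotvec(np.radians(r[3:6]))
        q1=track(q,X,R,8)
        q=q+(q1-q)*min(1,1/np.max(np.abs(q1-q)/ (0.07*np.array([2.39,2.39,3.14,3.14,3.14,3.14,3.14]))))
        X,R=fk(q,p,sg)
        if v: print(q,X,R.as_matrix()[:,2])
    return q
if __name__=="__main__":
    A=run(S,[[0,-1.5,0,0,0,0],[-.5,-1.5,-1,0,0,0]]+[[0,0,0,-7,0,0]]*5); print(A, "real",S2,fk(A,p,sg)[0])
    B=run(S2,[[0,0,-2,0,0,0]]+[[0,0,-4,0,0,0]]*3+[[0,0,0,6,0,0]]*2+[[0,0,0,5,0,0],[0,2,-2,0,0,0],[-1.7,4,0,0,0,0]]); print(B,"real",[-0.4537,0.3466,0.7802,2.0246,-0.3295,0.8933,2.0719])
E
python3 sim.py
```

```text
[ 0.77  0.46 -0.53  2.42 -0.75  0.19  2.66] real [ 0.02  0.39  0.18  2.37 -0.95  0.17  2.66] [ 0.43 -0.06  0.03]
[-0.4   0.28  0.66  2.03 -0.24  0.89  1.95] real [-0.4537, 0.3466, 0.7802, 2.0246, -0.3295, 0.8933, 2.0719]
```

>>> step_arm(
  increments=[
    [0.2,-2.6,0,0,0,0,0.5],
    [0,0,4,0,0,0,0.5],
    [0,0,4,0,0,0,0.5],
    [0,0,4,0,0,0,0.5],
    [0,0,3,0,0,0,0.5],
    [0,0,1.7,0,0,0,0.5],
    [0,0.6,0,0,0,0,0.5],
    [0,0.6,0,0,0,0,0.5],
    [0,0.6,0,0,0,0,0.5],
    [0,0.6,0,0,0,0,0.5],
    [0,0.6,0,0,0,0,0.5],
    [0,0.6,0,0,0,0,0.5],
  ],
)

```text
t: 17.4
eef_pos: [0.4997, -0.1385, 0.013]
tool_rot: [-0.007, 0.709, 0.705, 0.007]
contact_force: [-2.6, -0.8, 1.1]
gripper_width: 0.499
```

>>> step_arm(
  increments=[
    [0,0.5,0,0,0,0,0.5],
    [0,0.5,0,0,0,0,0.5],
    [0,0.5,0,0,0,0,0.5],
    [0,0.5,0,0,0,0,0.5],
  ],
)

```text
t: 17.8
eef_pos: [0.5201, -0.1387, 0.0126]
tool_rot: [-0.006, 0.709, 0.705, 0.007]
contact_force: [-2.1, 0.1, 1.2]
gripper_width: 0.497
```

```bash
python3 look.py i side scene
```

```text
17.8 [-0.2624  0.6432  0.5471  2.0578 -0.6154  0.6082  2.2829] [ 0.5201 -0.1387  0.0126] [-0.0063  0.7091  0.7051  0.0071] [-2.0662  0.0801  1.1762] 0.49655176869705586
```

View pics/i_side.png

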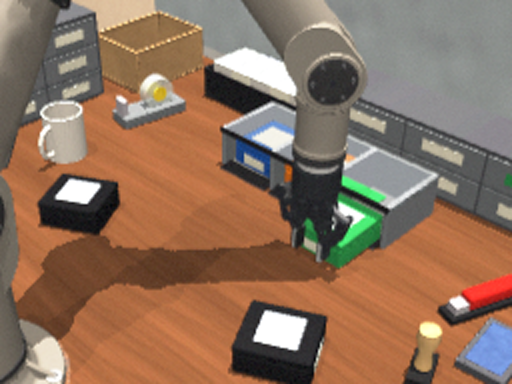

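View pics/i_scene.png

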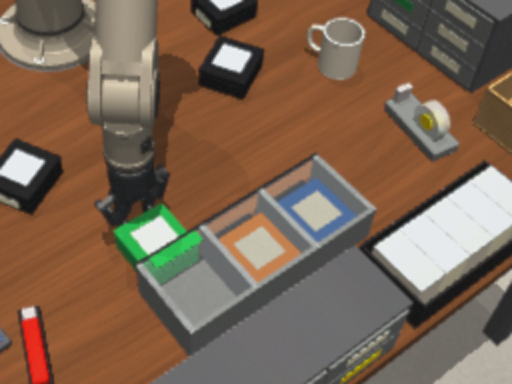

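>>> step_arm(
  increments=[
    [0,0.5,0,0,0,0,0.5],
    [0,0.5,0,0,0,0,0.5],
    [0,0.5,0,0,0,0,0.5],
    [0,0.5,0,0,0,0,0.5],
    [0,0.5,0,0,0,0,0.5],
  ],
)

```text
t: 18.4
eef_pos: [0.5452, -0.1388, 0.0126]
tool_rot: [-0.006, 0.709, 0.705, 0.007]
contact_force: [-1.2, 0.0, -0.1]
gripper_width: 0.499
```

>>> step_arm(
  increments=[
    [0,0.5,0,0,0,0,0.5],
    [0,0.5,0,0,0,0,0.5],
    [0,0.5,0,0,0,0,0.5],
    [0,0.5,0,0,0,0,0.5],
    [0,0.5,0,0,0,0,0.5],
    [0,0.5,0,0,0,0,0.5],
  ],
)

```text
t: 19.0
eef_pos: [0.575, -0.1391, 0.0128]
tool_rot: [-0.006, 0.709, 0.705, 0.007]
contact_force: [-0.5, -0.5, 0.4]
gripper_width: 0.499
```

```bash
python3 look.py j side scene wrist
```

```text
19.0 [-0.2653  0.7061  0.5562  1.9307 -0.6094  0.6809  2.2394] [ 0.575  -0.1391  0.0128] [-0.0063  0.7091  0.7051  0.0071] [-0.4898 -0.5265  0.3559] 0.4985881718048639
```

View pics/j_side.png

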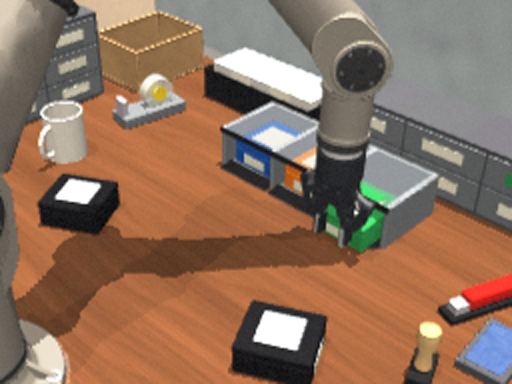

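View pics/j_scene.png

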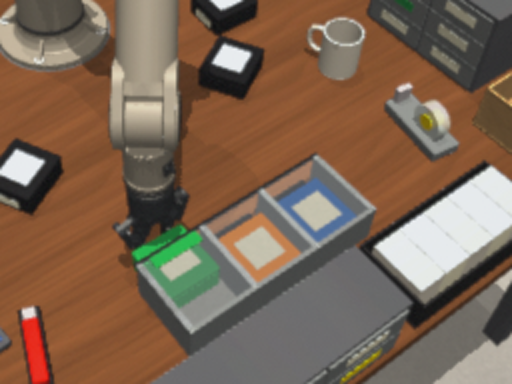

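View pics/j_wrist.png

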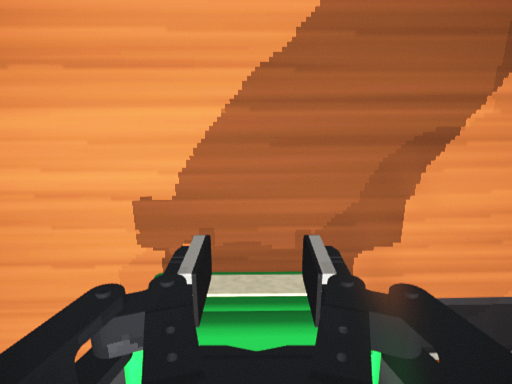

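```bash
cat > plan.py <<'E'
from sim import *
q=np.array([-0.2653,0.7061,0.5562,1.9307,-0.6094,0.6809,2.2394])
q=run(q,[[0,-4,0,0,0,0]]+[[0,0,-4,0,0,0]]*4); print("start",q,fk(q,p,sg)[0])
def goal(x,tl,seed):
    T=base*Ro.from_euler('x',-np.radians(tl)); mid=(lo+hi)/2
    f=lambda g:(lambda X,R:np.r_[(X-x)*5,(T.inv()*R).as_rotvec(),.002*(g-seed)])(*fk(g,p,sg))
    r=least_squares(f,np.clip(seed,lo+.01,hi-.01),bounds=(lo,hi)); return r.x,np.abs(r.fun[:6]).max()
for G0 in([0.94,.82,-.83,2.2,2.43,.32,-.31],[.5,.7,-.4,2.2,2.8,.3,-.9],[0.07,.62,0.0,2.15,3.3,.31,-1.6],[-.3,.7,.5,2.15,3.6,.4,-2.]):
    g,e=goal(np.array([.56,-.14,.1]),38,np.array(G0)); print("goal",g,e)
    N=24; X0,R0=fk(q,p,sg); t=q.copy(); rows=[]
    for s in np.linspace(0,1,N+1)[1:]:
        d=q+(g-q)*s; X,R=fk(d,p,sg); rows.append(incr(X0,R0,X,R)); X0,R0=X,R; t=track(t,X,R,8)
        if round(s*N)%4==0: print("  X",X,"z",R.as_matrix()[:,2],"trk",t,"err",np.abs(fk(t,p,sg)[0]-X).max().round(3),(R*fk(t,p,sg)[1].inv()).magnitude().round(2))
    print(np.abs(rows).max(0))
E
python3 plan.py
```

```text
start [-0.42  0.43  0.75  1.95 -0.39  0.91  2.1 ] [ 0.53 -0.15  0.17]
goal [ 1.18  0.61 -0.99  2.39  2.46  0.24 -0.37] 1.672525446527982e-06Traceback (most recent call last):
  File "plan.py", line 13, in <module>
    if round(s*N)%4==0: print("  X",X,"z",R.as_matrix()[:,2],"trk",t,"err",np.abs(fk(t,p,sg)[0]-X).max().round(3),(R*fk(t,p,sg)[1].inv()).magnitude().round(2))
                                                                                                                  ^^^^^^^^^^^^^^^^^^^^^^^^^^^^^^^^^^^^^^^^^
AttributeError: 'float' object has no attribute 'round'
```

```bash
sed -i 's/(R\*fk(t,p,sg)\[1\].inv()).magnitude().round(2)/round(float((R*fk(t,p,sg)[1].inv()).magnitude()),2)/' plan.py; python3 plan.py
```

```text
start [-0.42  0.43  0.75  1.95 -0.39  0.91  2.1 ] [ 0.53 -0.15  0.17]
goal [ 1.18  0.61 -0.99  2.39  2.46  0.24 -0.37] 1.672525446527982e-06
  X [ 0.45 -0.25  0.12] z [-0.18 -0.22 -0.96] trk [-0.45  0.6   0.86  2.02 -0.25  0.82  1.98] err 0.0 0.0
  X [ 0.42 -0.31  0.08] z [-0.2  -0.39 -0.9 ] trk [-0.45  0.73  0.9   2.09 -0.21  0.62  1.94] err 0.0 0.0
  X [ 0.44 -0.33  0.05] z [-0.06 -0.46 -0.89] trk [-0.41  0.76  0.84  2.16 -0.26  0.35  1.96] err 0.0 0.0
  X [ 0.49 -0.3   0.03] z [ 0.17 -0.4  -0.9 ] trk [-0.28  0.65  0.63  2.23 -0.42  0.19  2.1 ] err 0.026 0.1
  X [ 0.54 -0.23  0.05] z [ 0.42 -0.23 -0.88] trk [ 0.04  0.47  0.22  2.25 -1.37  0.19  2.9 ] err 0.072 0.31
  X [ 0.56 -0.14  0.1 ] z [ 0.62 -0.   -0.79] trk [ 0.94  0.41 -0.78  2.33 -1.37  0.19  2.9 ] err 0.099 0.5
[2.57 2.39 1.71 3.64 3.51 2.25]
goal [ 1.12  0.56 -0.91  2.38  2.62  0.19 -0.55] 2.3810769274923067e-05
  X [ 0.45 -0.25  0.12] z [-0.17 -0.25 -0.95] trk [-0.46  0.59  0.88  2.02 -0.23  0.81  1.96] err 0.0 0.0
  X [ 0.43 -0.33  0.1 ] z [-0.16 -0.44 -0.88] trk [-0.47  0.72  0.94  2.09 -0.19  0.59  1.9 ] err 0.0 0.0

[... 1257 characters left out ...]
 1.58759616678871e-05
  X [ 0.45 -0.33  0.2 ] z [-0.18 -0.51 -0.84] trk [-0.63  0.63  1.11  2.02 -0.02  0.77  1.68] err 0.0 0.0
  X [ 0.49 -0.44  0.29] z [-0.02 -0.85 -0.52] trk [-0.72  0.91  1.35  2.09  0.06  0.36  1.43] err 0.0 0.0
  X [ 0.59 -0.43  0.33] z [ 0.37 -0.88 -0.3 ] trk [-0.78  1.    1.4   2.18 -0.12  0.19  1.4 ] err 0.103 0.34
  X [ 0.67 -0.34  0.29] z [ 0.72 -0.62 -0.32] trk [ 0.1   0.13  0.02  2.21 -1.37  0.19  2.9 ] err 0.258 0.86
  X [ 0.66 -0.22  0.2 ] z [ 0.8  -0.26 -0.54] trk [ 1.7   0.62 -1.41  2.36 -0.79  0.19  2.9 ] err 0.118 0.7
  X [ 0.56 -0.14  0.1 ] z [ 0.62 -0.   -0.79] trk [ 0.98  0.41 -0.83  2.33 -1.37  0.19  2.9 ] err 0.102 0.51
[4.77 3.64 0.79 6.58 8.26 4.83]
```

```bash
cat > opt.py <<'E'
from sim import *
from scipy.optimize import minimize as mini
lo2=lo.copy();hi2=hi.copy(); lo2[4]=-1.3; hi2[4]=1.2; lo2[5]=.2; hi2[6]=2.85; hi2[3]=2.4
q0s=[np.array([-0.2653,0.75,0.5562,1.8,-0.6,0.4,2.2394]),np.array([0.02,.62,.17,2.05,-1.1,.2,2.8]),np.array([.5,.7,-.4,2.0,.3,.4,1.5]),np.array([.5,.7,-.4,2.0,1,.3,.8]),np.array([-.5,.7,.6,2.0,-1,.3,2.5])]
x=np.array([.638,-.141,.018])
for q0 in q0s:
    def ob(q):
        m=fk(q,p,sg)[1].as_matrix(); return -m[0,2]/-m[2,2]
    c=[dict(type='eq',fun=lambda q:(fk(q,p,sg)[0]-x)*5),
       dict(type='ineq',fun=lambda q:.26-abs(fk(q,p,sg)[1].as_matrix()[1,2])),
       dict(type='ineq',fun=lambda q:.26-abs(fk(q,p,sg)[1].as_matrix()[0,0])),
       dict(type='ineq',fun=lambda q:.30-abs(fk(q,p,sg)[1].as_matrix()[2,0]))]
    r=mini(ob,np.clip(q0,lo2,hi2),constraints=c,bounds=list(zip(lo2,hi2)),method='SLSQP',options=dict(maxiter=300))
    print(r.success,np.degrees(np.arctan(-r.fun)).round(1),r.x,fk(r.x,p,sg)[0],"\n",fk(r.x,p,sg)[1].as_matrix())
E
python3 opt.py
```

```text
True 30.6 [ 0.7   0.68 -0.46  2.05 -1.01  0.2   2.85] [ 0.64 -0.14  0.02] 
 [[ 0.    0.87  0.49]
 [ 0.95 -0.15  0.26]
 [ 0.3   0.47 -0.83]]
True 30.6 [ 0.7   0.68 -0.46  2.05 -1.01  0.2   2.85] [ 0.64 -0.14  0.02] 
 [[ 0.    0.87  0.49]
 [ 0.95 -0.15  0.26]
 [ 0.3   0.47 -0.83]]
True 29.3 [ 1.12  0.93 -0.99  2.1   1.2   0.2   1.18] [ 0.64 -0.14  0.02] 
 [[-0.26  0.84  0.47]
 [ 0.95  0.15  0.26]
 [ 0.15  0.52 -0.84]]
True 29.3 [ 1.12  0.93 -0.99  2.1   1.2   0.2   0.87] [ 0.64 -0.14  0.02] 
 [[ 0.01  0.88  0.47]
 [ 0.95 -0.15  0.26]
 [ 0.3   0.45 -0.84]]
True 30.6 [ 0.7   0.68 -0.46  2.05 -1.01  0.2   2.85] [ 0.64 -0.14  0.02] 
 [[ 0.    0.87  0.49]
 [ 0.95 -0.15  0.26]
 [ 0.3   0.47 -0.83]]
```

```bash
cat > s2.py <<'E'
from sim import *
q=np.array([-0.2653,0.7061,0.5562,1.9307,-0.6094,0.6809,2.2394])
q=run(q,[[0,-2,0,0,0,0],[0,-2,0,0,0,0],[0,0,-3,0,0,0]]); print(q)
for ry_,n in((0,7),(1.,7),(2,7),(3,7)):
    a=run(q,[[0,0,0,-4,ry_,0]]*n); X,R=fk(a,p,sg); print(ry_,a,X,R.as_matrix()[:,2],R.as_matrix()[:,0])
    b=run(a,[list(R.inv().apply(np.array([.0,0,-.02])*100))+[0,0,0]]); 
    for k in range(10): b=run(b,[list(fk(b,p,sg)[1].inv().apply([.8,0,0]))+[0,0,0]])
    X,R=fk(b,p,sg); print("   end",b,X,R.as_matrix()[:,2])
E
python3 s2.py
```

```text
[-0.29  0.62  0.6   2.02 -0.57  0.68  2.25]
0 [ 0.39  0.45 -0.16  2.29 -1.25  0.2   2.89] [ 0.53 -0.11  0.04] [ 0.42  0.14 -0.9 ] [0.12 0.97 0.21]
   end [ 0.32  0.57 -0.15  2.12 -1.13  0.24  2.6 ] [ 0.61 -0.09  0.03] [ 0.42  0.2  -0.88]
1.0 [ 0.45  0.48 -0.14  2.26 -1.16  0.24  2.9 ] [ 0.53 -0.14  0.04] [ 0.41  0.15 -0.9 ] [0.08 0.98 0.2 ]
   end [ 0.39  0.59 -0.16  2.1  -1.03  0.26  2.65] [ 0.61 -0.13  0.02] [ 0.41  0.19 -0.89]
2 [ 0.52  0.5  -0.13  2.23 -1.18  0.36  2.9 ] [ 0.53 -0.15  0.04] [ 0.43  0.22 -0.87] [0.12 0.95 0.3 ]
   end [ 0.47  0.61 -0.17  2.08 -1.07  0.32  2.67] [ 0.61 -0.15  0.02] [ 0.43  0.22 -0.87]
3 [ 0.59  0.53 -0.13  2.2  -1.16  0.5   2.9 ] [ 0.53 -0.15  0.04] [ 0.44  0.33 -0.83] [0.12 0.9  0.42]
   end [ 0.55  0.64 -0.18  2.04 -1.09  0.45  2.71] [ 0.61 -0.15  0.02] [ 0.44  0.33 -0.83]
```

>>> step_arm(
  increments=[
    [0,-2,0,0,0,0,0.5],
    [0,-2,0,0,0,0,0.7],
    [0,0,-3,0,0,0,1],
    [0,0,0,-4,2,0,1],
    [0,0,0,-4,2,0,1],
    [0,0,0,-4,2,0,1],
    [0,0,0,-4,2,0,1],
    [0,0,0,-4,2,0,1],
    [0,0,0,-4,2,0,1],
    [0,0,0,-4,2,0,1],
    [0,0,0,0,0,0,1],
  ],
)

```text
t: 20.25
eef_pos: [0.5283, -0.1422, 0.0334]
tool_rot: [0.061, 0.694, 0.682, 0.222]
contact_force: [-0.3, -0.1, -0.3]
gripper_width: -0.002
```

```bash
python3 look.py k side wrist; python3 -c "
from station import bot
from scipy.spatial.transform import Rotation as R
t=bot.get_obs()['tool_rot'];print(R.from_quat([t[1],t[2],t[3],t[0]]).as_matrix().round(3))"
```

```text
20.25 [ 0.5892  0.5222 -0.2833  2.2118 -1.0631  0.2413  2.9353] [ 0.5283 -0.1422  0.0334] [0.0606 0.694  0.6823 0.2218] [-0.2753 -0.0522 -0.2912] -0.001568297471510602
[[-0.034  0.921  0.389]
 [ 0.974 -0.056  0.218]
 [ 0.223  0.386 -0.895]]
```

View pics/k_side.png

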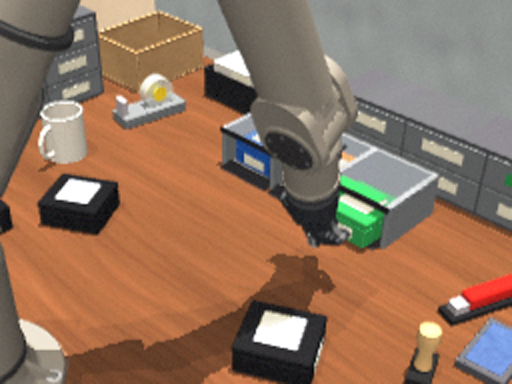

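View pics/k_wrist.png

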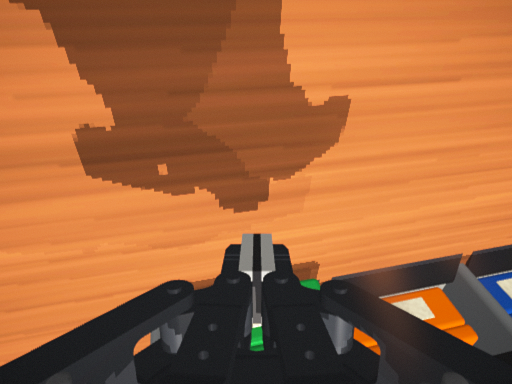

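>>> step_arm(
  increments=[
    [-0.4,-0.7,1.55,0,0,0,1],
    [-0.03,0.92,0.39,0,0,0,1],
    [-0.03,0.92,0.39,0,0,0,1],
    [-0.03,0.92,0.39,0,0,0,1],
    [0,0,0,-2,0,0,1],
    [0,0,0,-2,0,0,1],
    [0,0,0,0,0,0,1],
  ],
)

```text
t: 21.05
eef_pos: [0.5659, -0.1443, 0.0269]
tool_rot: [0.076, 0.688, 0.68, 0.242]
contact_force: [0.7, -0.2, -0.2]
gripper_width: -0.001
```

```bash
cat > st.py <<'E'
from station import bot
import numpy as np
np.set_printoptions(precision=3,suppress=True)
from scipy.spatial.transform import Rotation as R
o=bot.get_obs();t=o['tool_rot'];m=R.from_quat([t[1],t[2],t[3],t[0]]).as_matrix();print(o["t"],o["q"],o["eef_pos"],o["contact_force"]);print(m,"slope",np.degrees(np.arctan2(m[0,2],-m[2,2])))
E
python3 st.py
```

```text
21.05 [ 0.686  0.591 -0.417  2.157 -1.058  0.171  2.958] [ 0.566 -0.144  0.027] [ 0.689 -0.202 -0.212]
[[-0.04   0.899  0.436]
 [ 0.973 -0.065  0.224]
 [ 0.229  0.433 -0.872]] slope 26.56913418619261
```

>>> step_arm(
  increments=[
    [0,0,0,0,0,5,1],
    [0,0,0,0,0,3,1],
    [-0.2,-0.4,0.8,0,0,0,1],
    [0,0,0,0,0,0,1],
  ],
)

```text
t: 21.45
eef_pos: [0.5644, -0.1426, 0.0165]
tool_rot: [0.057, 0.735, 0.63, 0.246]
contact_force: [-0.2, 0.7, -0.0]
gripper_width: -0.003
```

```bash
python3 st.py;python3 look.py l side wrist
```

```text
21.45 [ 0.662  0.607 -0.39   2.162 -1.198  0.171  2.957] [ 0.564 -0.143  0.017] [-0.153  0.694 -0.035]
[[ 0.087  0.897  0.433]
 [ 0.953 -0.201  0.225]
 [ 0.289  0.394 -0.873]] slope 26.413922644623238
21.45 [ 0.6623  0.6067 -0.3899  2.1624 -1.1979  0.1705  2.9569] [ 0.5644 -0.1426  0.0165] [0.0574 0.7349 0.6295 0.2457] [-0.1531  0.6942 -0.035 ] -0.0025203114508304866
```

View pics/l_side.png

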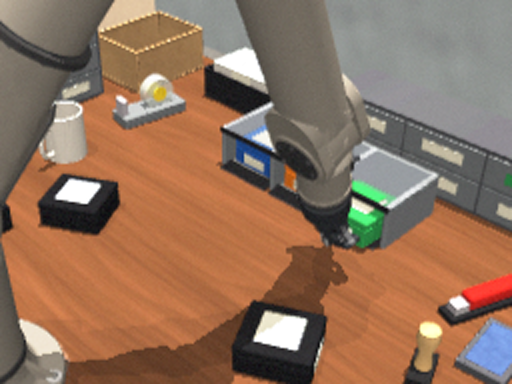

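View pics/l_wrist.png

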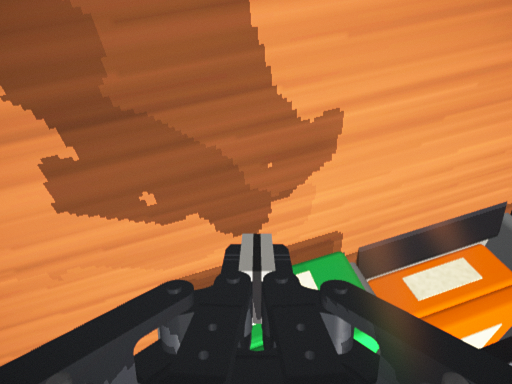

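>>> step_arm(
  increments=[
    [0.04,0.45,0.22,0,0,0,1],
    [0.04,0.45,0.22,0,0,0,1],
    [0.04,0.45,0.22,0,0,0,1],
    [0.04,0.45,0.22,0,0,0,1],
    [0.04,0.45,0.22,0,0,0,1],
  ],
)

```text
t: 22.05
eef_pos: [0.5893, -0.1435, 0.0167]
tool_rot: [0.058, 0.735, 0.63, 0.246]
contact_force: [-0.6, -0.1, -0.8]
gripper_width: 0.002
```

```bash
python3 st.py
```

```text
22.05 [ 0.588  0.617 -0.322  2.115 -1.165  0.203  2.897] [ 0.589 -0.144  0.017] [-0.633 -0.126 -0.809]
[[ 0.086  0.897  0.434]
 [ 0.954 -0.2    0.225]
 [ 0.289  0.395 -0.872]] slope 26.458435047126834
```

>>> step_arm(
  increments=[
    [0.04,0.45,0.22,-0.5,0,0,1],
    [0.04,0.45,0.22,-0.5,0,0,1],
    [0.04,0.45,0.22,-0.5,0,0,1],
    [0.04,0.45,0.22,-0.5,0,0,1],
    [0.04,0.45,0.22,-0.5,0,0,1],
  ],
)

```text
t: 22.55
eef_pos: [0.6156, -0.1454, 0.0193]
tool_rot: [0.072, 0.734, 0.624, 0.259]
contact_force: [-1.0, 0.0, -0.1]
gripper_width: 0.004
```

```bash
python3 st.py; python3 look.py m side scene
```

```text
22.55 [ 0.613  0.641 -0.369  2.082 -1.229  0.169  2.959] [ 0.616 -0.145  0.019] [-0.963  0.016 -0.103]
[[ 0.087  0.879  0.469]
 [ 0.953 -0.21   0.218]
 [ 0.29   0.428 -0.856]] slope 28.72656633268825
22.55 [ 0.6132  0.6413 -0.3692  2.0818 -1.2287  0.1693  2.9587] [ 0.6156 -0.1454  0.0193] [0.0716 0.7336 0.6243 0.2588] [-0.9635  0.016  -0.1034] 0.003667432540618431
```

View pics/m_side.png

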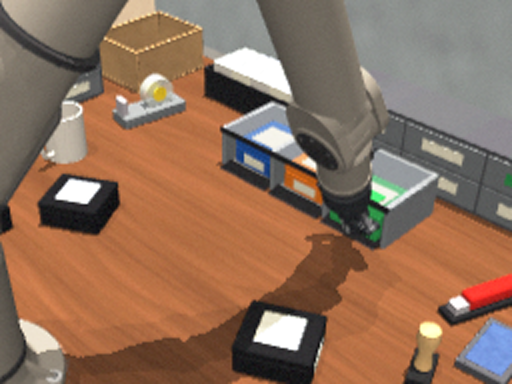

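View pics/m_scene.png

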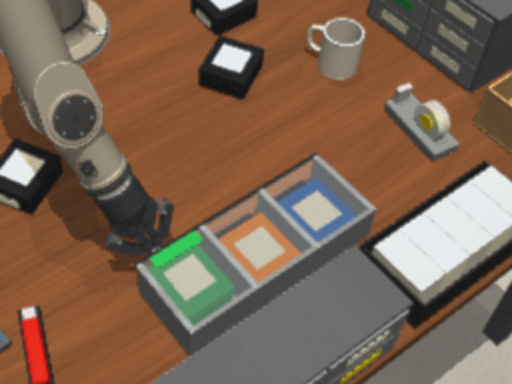

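>>> step_arm(
  increments=[
    [0.03,0.35,0.19,0.2,0,0,1],
    [0.03,0.35,0.19,0,0,0,1],
    [0.03,0.35,0.19,0,0,0,1],
    [0.03,0.35,0.19,0,0,0,1],
  ],
)

```text
t: 23.05
eef_pos: [0.6316, -0.145, 0.0191]
tool_rot: [0.07, 0.733, 0.625, 0.258]
contact_force: [-1.8, 0.1, -0.7]
gripper_width: -0.004
```

```bash
python3 st.py; python3 look.py n side scene wrist
```

```text
23.05 [ 0.551  0.646 -0.307  2.049 -1.2    0.201  2.906] [ 0.632 -0.145  0.019] [-1.802  0.103 -0.73 ]
[[ 0.086  0.881  0.465]
 [ 0.953 -0.208  0.219]
 [ 0.29   0.425 -0.858]] slope 28.491790108272237
23.05 [ 0.5508  0.646  -0.3072  2.0488 -1.1996  0.2008  2.9063] [ 0.6316 -0.145   0.0191] [0.0702 0.7334 0.6252 0.2575] [-1.8022  0.1027 -0.7304] -0.004426217826570805
```

View pics/n_side.png

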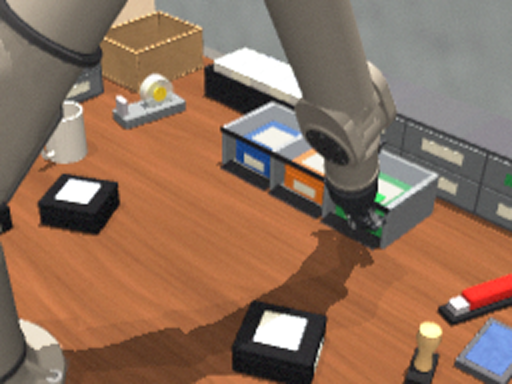

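View pics/n_scene.png

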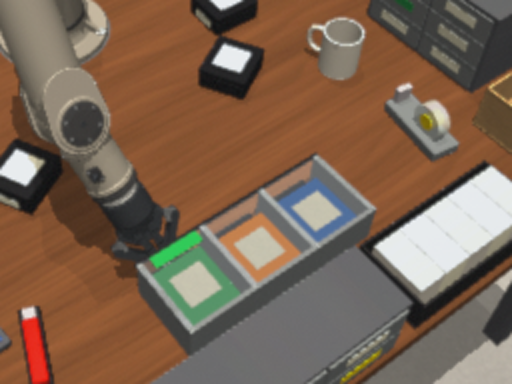

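View pics/n_wrist.png

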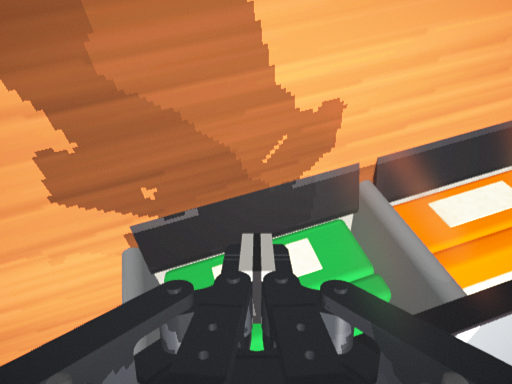

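```bash
python3 - <<'E'
import cv2
a=cv2.imread("pics/n_wrist.png")[140:340,100:512]; cv2.imwrite("pics/n2.png",cv2.resize(a,None,fx=1.9,fy=1.9,interpolation=cv2.INTER_CUBIC))
E
```

```text
(no output)
```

View pics/n2.png

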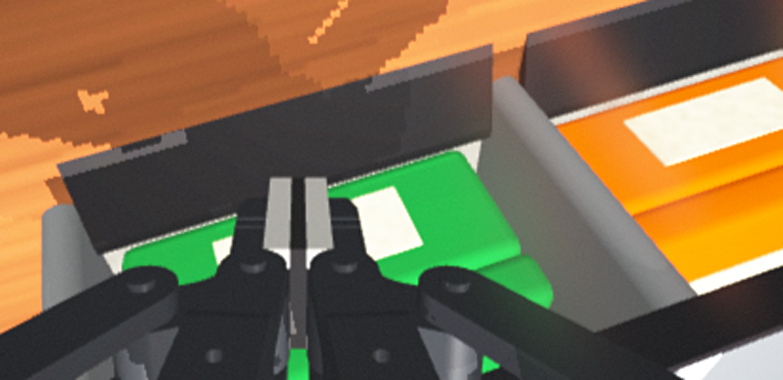

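>>> step_arm(
  increments=[
    [0.02,0.18,0.09,0,0,0,1],
    [0.02,0.18,0.09,0,0,0,1],
    [0.02,0.18,0.09,0,0,0,1],
    [0,0,0,0,0,0,1],
  ],
)

```text
t: 23.6
eef_pos: [0.6352, -0.1448, 0.018]
tool_rot: [0.069, 0.734, 0.625, 0.257]
contact_force: [-5.5, 0.1, -0.6]
gripper_width: -0.002
```

```bash
python3 st.py; python3 look.py o wrist; python3 - <<'E'
import cv2
a=cv2.imread("pics/o_wrist.png")[140:340,100:512]; cv2.imwrite("pics/o2.png",cv2.resize(a,None,fx=1.9,fy=1.9,interpolation=cv2.INTER_CUBIC))
E
```

```text
23.6 [ 0.534  0.649 -0.29   2.04  -1.191  0.21   2.891] [ 0.635 -0.145  0.018] [-5.467  0.068 -0.597]
[[ 0.086  0.882  0.463]
 [ 0.953 -0.208  0.22 ]
 [ 0.29   0.422 -0.859]] slope 28.314813442032797
23.6 [ 0.5341  0.6488 -0.2903  2.0402 -1.1907  0.2097  2.8909] [ 0.6352 -0.1448  0.018 ] [0.0688 0.7337 0.6253 0.2566] [-5.4665  0.0684 -0.5967] -0.001840808839642536
```

View pics/o2.png

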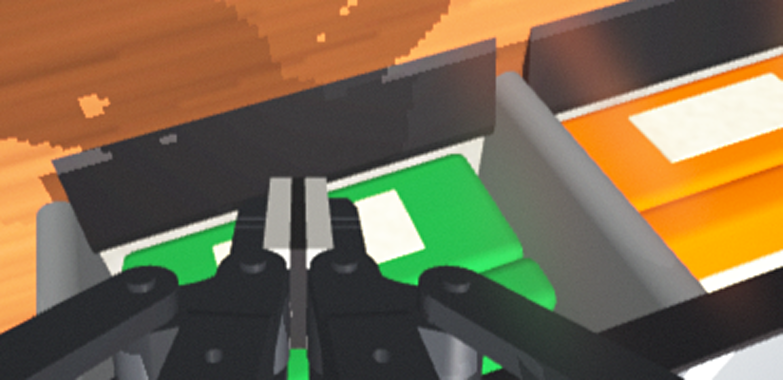

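>>> step_arm(
  increments=[
    [-0.05,-0.45,-0.23,0,0,0,1],
    [-0.09,-0.88,-0.46,0,0,0,1],
    [-0.17,-1.76,-0.93,0,0,0,1],
    [-0.17,-1.76,-0.93,0,0,0,1],
    [-0.17,-1.76,-0.93,0,0,0,1],
    [0,0,-4,0,0,0,1],
    [0,0,-4,2,-2,0,1],
    [0,0,-4,4,-4,0,1],
    [0,0,-4,6,-4,0,1],
    [0,0,0,6,-3,0,1],
    [0,0,0,6,0,0,1],
  ],
)

```text
t: 24.75
eef_pos: [0.5108, -0.1726, 0.1476]
tool_rot: [-0.018, 0.753, 0.654, 0.071]
contact_force: [0.3, 1.1, -0.1]
gripper_width: -0.001
```

```bash
python3 st.py; python3 look.py p wrist side scene
```

```text
24.75 [ 0.067  0.35   0.278  2.005 -0.334  0.786  1.993] [ 0.511 -0.173  0.148] [ 0.28   1.111 -0.113]
[[ 0.134  0.987  0.084]
 [ 0.982 -0.144  0.119]
 [ 0.129  0.066 -0.989]] slope 4.8285268936243035
24.75 [ 0.067   0.3496  0.278   2.0049 -0.3339  0.7861  1.9932] [ 0.5108 -0.1726  0.1476] [-0.0175  0.7529  0.6541  0.0707] [ 0.2798  1.1108 -0.1133] -0.0008513319736618976
```

View pics/p_wrist.png

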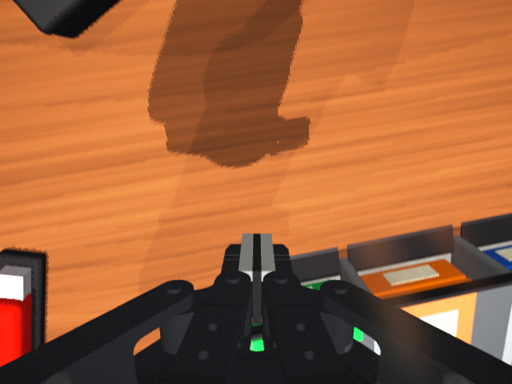

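View pics/p_side.png

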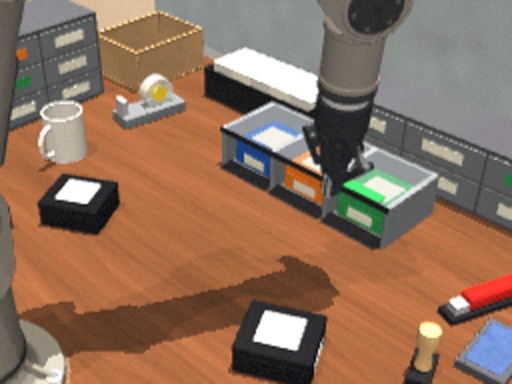

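View pics/p_scene.png

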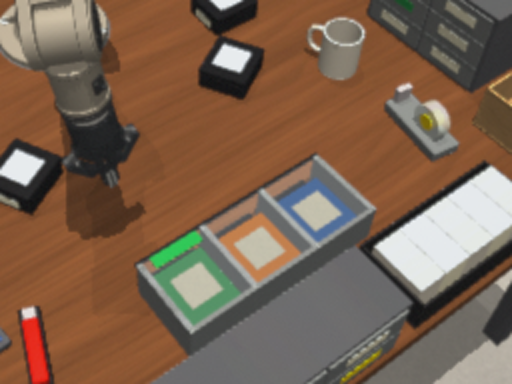

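```bash
python3 - <<'E'
from station import bot
from ray import *
A=bot.read_camera("scene")
for n,c in(("green",(170+190/2,130+283/2)),("orange",(170+260/2,130+245/2)),("blue",(170+320/2,130+208/2))):
    h=cv2.cvtColor(A["pixels"],cv2.COLOR_RGB2HSV); w=((h[...,1]<70)&(h[...,2]>165)).astype(np.uint8)
    k,l,st,ce=cv2.connectedComponentsWithStats(w); i=l[int(c[1]),int(c[0])]; P=onz(A,ce[i],.052)
    s=(.625,-.018,.012); d=P[:2]-s[:2]; cc,ss=np.cos(s[2]),np.sin(s[2])
    print(n,i,st[i,4],ce[i].round(1),P.round(4),"rack",np.round([cc*d[0]+ss*d[1],-ss*d[0]+cc*d[1]],4), cv2.minAreaRect(np.argwhere(l==i)[:,::-1].astype(np.float32))[2])
B=bot.read_camera("side"); x=B["pixels"][130:215,250:380,::-1]; cv2.imwrite("pics/q.png",cv2.resize(x,None,fx=6,fy=6,interpolation=cv2.INTER_CUBIC))
E
```

```text
green 31 339 [267.8 272.2] [ 0.6982 -0.1442  0.052 ] rack [ 0.0717 -0.127 ] 56.3099365234375
orange 30 277 [299.3 253.5] [ 0.7024 -0.0191  0.052 ] rack [ 0.0773 -0.0021] 47.48955535888672
blue 24 246 [327.9 234.9] [0.7014 0.1063 0.052 ] rack [0.0778 0.1233] 45.0
```

View pics/q.png

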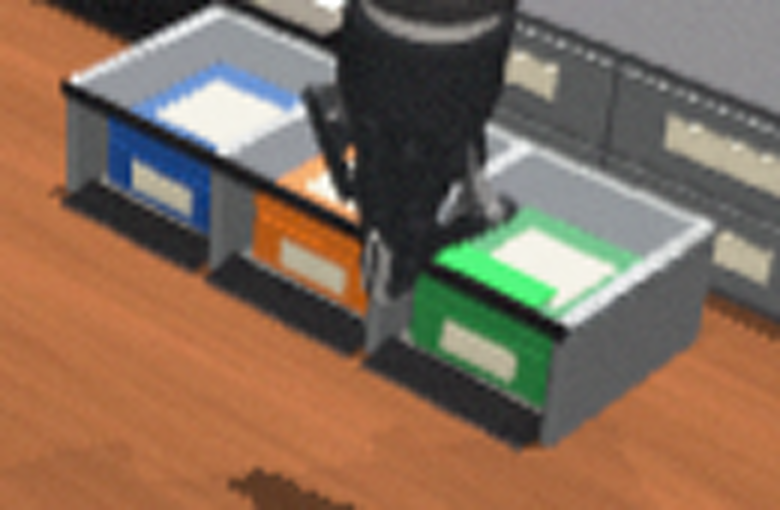

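```bash
cat > to.py <<'E'
import sys
from station import bot
import numpy as np
np.set_printoptions(precision=2,suppress=True)
from scipy.spatial.transform import Rotation as R
o=bot.get_obs();t=o['tool_rot'];r=R.from_quat([t[1],t[2],t[3],t[0]])
x=np.array([float(v) for v in sys.argv[1:4]]); T=R.from_quat([.70711,.70711,0,0])*R.from_euler('x',-float(sys.argv[4]),degrees=True)
print("shift cm",r.inv().apply(x-o['eef_pos'])*100,"rot",np.degrees((r.inv()*T).as_rotvec()))
E
python3 to.py .56 -.142 .2 0
```

```text
shift cm [ 4.58  4.95 -4.67] rot [ 4.35 -7.34 -8.24]
```

>>> step_arm(
  increments=[
    [2.3,2.5,-2.3,0,0,0,0],
    [2.3,2.5,-2.3,0,0,0,0],
    [0,0,0,2.2,-3.7,-4.1,0],
    [0,0,0,2.2,-3.7,-4.1,0],
    [0,0,0,0,0,0,0],
    [0,0,0,0,0,0,0],
  ],
)

```text
t: 25.6
eef_pos: [0.5602, -0.142, 0.1992]
tool_rot: [-0.001, 0.708, 0.706, -0.0]
contact_force: [-0.7, -1.1, 0.2]
gripper_width: 0.99
```

```bash
python3 look.py r wrist side; python3 - <<'E'
import cv2
a=cv2.imread("pics/r_wrist.png")[180:384,120:512]; cv2.imwrite("pics/r2.png",cv2.resize(a,None,fx=2,fy=2,interpolation=cv2.INTER_CUBIC))
E
```

```text
25.6 [-0.099   0.3597  0.3036  1.8418 -0.1291  0.9609  1.8291] [ 0.5602 -0.142   0.1992] [-0.0008  0.7079  0.7063 -0.0003] [-0.6927 -1.0873  0.1544] 0.9904183271149195
```

View pics/r2.png

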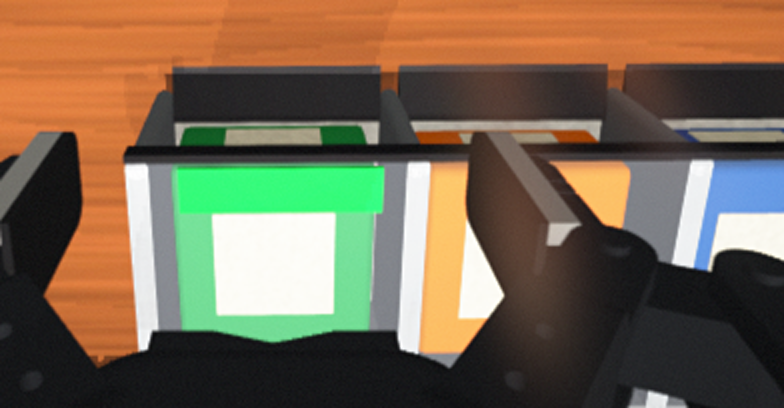

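```bash
python3 -c "
from station import bot
print(bot.hand_in())"
```

```text
the job is handed in; nothing more can be done
None
```

The green case is in the free bay, lying behind the front lip, and I have handed the job in at about 26 s of the 64 s allowed.

**What I did:** I slid the case sideways with two fingers, which also squared it to the rack. I then pushed it through the bay mouth with upright fingers, and finished with the fingers shut and tilted about 28° under the top board. The arm backed off, and the hand was about 0.2 m above the table, touching nothing, at hand-in.

**Last checks:**
- **Seating:** the close wrist picture shows a strip of bay floor along the whole width between the lip and the case's near end. That puts the case about 3 mm behind the lip, against about 5 mm for the orange case.
- **Disagreement:** the scene camera placed the case centre about 72 mm behind the face, 5 mm nearer the front than the nominal 77 mm. That is right at the edge of the allowed play. The wrist view suggests it is only about 2 mm short, and I relied on that closer view.
- **Forces:** I saw 1 to 3 N at the readings taken during the pushes. The reading was 5.5 N at the very end, where the finger moved less than commanded; I did not establish why and stopped there.
- **Tilt and joint limits:** the arm could not reach the suggested 30° of tilt. Two joints sat right at their range limits for a moment. One reading was 0.169 against the 0.17 limit, on a sensor that carries noise.
- **Other objects:** the blue and orange cases and the other things I could see looked unmoved in the last pictures.

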